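Lock the jam nut of a levelling mount

TASK

Fit the loose open-ended wrench on the flat-sided head of the levelling mount's adjusting screw and swing it clockwise (seen from above) until its handle rests against the mount's stop post: that is the screw's setting. Leave it there to hold the screw, which must not go well past its setting, while you turn the jam nut below it clockwise by its lever until it is fully tight. Then take the wrench off and lay it flat on the worktop clear of the mount, leaving the screw at its setting, the nut tight and the other things on the table where they are.

Things in the scene. Friction and masses are not known exactly. Their poses are not given: they have to be found in the camera images.
- wrench_grip (a point): Loose steel open-ended wrench, 0.15 kg, 150 mm long, 14 mm thick, lying flat. Point: centre of its straight handle, 16 mm wide, half-way up. x runs along the wrench to the open jaw, z up. The handle reaches from 60 mm behind this point to the jaw head, which begins 39 mm ahead.
- wrench_jaw (a point): Centre of the wrench's jaw, 72 mm ahead of wrench_grip along x, half-way up. The slot is 22.4 mm wide, open at the front (+x), above and below, and reaches from 16.5 mm behind this point to 18 mm ahead. The jaw is 42 mm wide outside. The fit on the screw's head leaves about 0.08 rad of play.
- screw_head (a point): Head of the adjusting screw, on its upright axis: 30 mm long, 20 mm across flats. Its x axis lies along the flats and turns with the screw; the wrench goes on with its own x axis the same way, its handle on the -x side. Below is a round collar, top 50 mm above the worktop, 8 mm under this point; the head ends 11.5 mm above it. Seated, the wrench is centred 1 mm below this point.
- set_screw (a joint): Angle of the adjusting screw, rad, growing clockwise seen from above. 0 is the setting, where a wrench on the head is just against the stop post; it starts at -0.85 to -0.5, so must be turned clockwise by that much. Light friction (0.08 N m), range -1.2 to 1.2. The nut and its lever turn along with it.
- stop_post (a point): Upright pin, 12 mm diameter, top 78 mm above the worktop (this point 64 mm), 112 mm from the screw's axis, at the clockwise end of the mount's curved ledge. The ledge (99 to 125 mm from the axis, top at 50 mm) carries the outer end of the wrench's handle; between ledge and collar the space under the handle is free. The handle comes against the pin when swung clockwise.
- jam_nut (a joint): Angle of the jam nut relative to the screw, rad, growing clockwise seen from above (tightening): 0 to 0.25 at the start, 1.3 is fully tight, where it meets a firm end stop. It rubs on the screw with 0.3 N m, more than the screw's own friction.
- nut_knob (a point): Upright steel pin, 14 mm diameter, at the end of the jam nut's lever, 72 mm from the screw's axis; this point is on the pin's axis 63 mm above the worktop, the pin's top is at 78 mm and its 18 mm thick foot goes up to 44 mm. It moves in a circle about the screw's axis.

How it is judged:
On the way, in this order (a step that is already met when the one before it is completed fails the run):
1. the wrench sits on the screw's head and the screw has been brought to its setting, the nut not yet turned (horizontal distance between wrench_jaw and screw_head below 0.012 m and z of wrench_jaw in the frame of screw_head between -0.008 and 0.006 m and value of joint set_screw between -0.2 and 0.2 rad and value of joint jam_nut below 0.6 rad), for 0.2 s.
2. the jam nut is tight while the wrench on the head keeps the screw at its setting (horizontal distance between wrench_jaw and screw_head below 0.012 m and z of wrench_jaw in the frame of screw_head between -0.008 and 0.006 m and value of joint set_screw between -0.2 and 0.2 rad and value of joint jam_nut above 1.2 rad), for 0.2 s.
At the end, for the whole second after the job is handed in: The screw is within 0.2 rad of its setting, the jam nut is tight (above 1.18 rad of its 1.3), and the wrench lies still and flat on the worktop, off the mount, its handle's centre more than 120 mm from the screw's axis (value of joint set_screw between -0.2 and 0.2 rad and value of joint jam_nut above 1.18 rad and height (world z) of each of wrench_grip, wrench_jaw below 0.013 m and angle between wrench_grip's own z axis and vertical below 0.15 rad and horizontal distance between wrench_grip and screw_head above 0.12 m and linear speed of wrench below 0.02 m/s); the robot touches nothing.
It fails at once if the screw is turned more than 0.35 rad past its setting (value of joint set_screw above 0.35 rad).
It fails at once if another thing on the table is pushed away by more than 30 mm (distance of any of hex_key_set, tape_measure_a, eyepiece, gel_box, dropper_bottle, mirror_mount, lens_tube, post_holder_2 from where it was at the start of the episode above 0.03 m).
It also fails if it takes over 72 s, if anything falls off the work surface, if the arm or the gripper's body presses on something with over 40 N, if the wrist force passes 120 N, or if a joint passes its speed limit or range.

ROBOT

A 7-joint arm with a two-finger parallel gripper is mounted at the origin on a cart in front of the work surface, level with it; the furniture and walls round the work are solid. World frame = base frame: x ahead of the robot, y to its left, z up, the work surface at z = 0. Lengths are in m, angles in rad, forces in N, time in s.
With the tool pointing down it reaches from about 0.4 to 0.85 m from the base axis. Payload 4.4 kg.
Tool frame: the origin (TCP) lies between the finger pads; the fingertips stand 25 mm ahead of it and the grasp point (between the pads) lies 6 mm ahead of it; z points along the fingers, y is the line along which they close (so a half turn about z gives the same grasp; the last joint's range is limited). The gripper opens to 94 mm and grips with 3 to 60 N. Pads are 16 mm wide; open, the fingers measure 119 mm over their backs; the gripper's body (75 mm by 177 mm) begins 78 mm behind the grasp point.
Start: joints at [1.084, 0.628, 0.038, 1.517, -0.027, 0.996, -0.02], TCP at [0.266, -0.593, 0.23] pointing down, gripper open.
Joint ranges: [-3.06, 3.06], [-0.37, 2.12], [-1.25, 1.32], [0.18, 2.47], [-1.1, 4.24], [0.23, 1.98], [-2.94, 2.94]. Speed limits (rad/s): [2.57, 2.57, 3.14, 3.14, 3.14, 3.14, 3.14].

INTERFACE

Orientations are given as a unit quaternion [x, y, z, w].
In Python, from cell import env gives the robot as it stands.
- The arm moves only by the tool send_rows, never from a script. Its argument "commands" is a list of rows, each an object with "dp": the shift along the tool's x, y, z normalised to -1 to 1, where 1 is 20 mm, a list of three; "roll": the turn about the tool's z normalised to -1 to 1, where 1 is 0.08 rad. In form: [{"dp": [tx, ty, tz], "roll": roll}, ...]. A call has 1 to 5 rows; each row shifts and turns the commanded pose from where the row before left it, along the tool's axes as they then stand; what a row does not reach is not made up. A row lasts 1/12 s, in which the tool goes at most 41.7 mm and 7.16 degrees, less where a joint would pass 70% of its speed; a pose out of reach is approached as far as the arm can. A call with a number of a shift or a turn outside -1 to 1 is refused whole. A call with a gripper value outside its range is refused whole. "fingers" is the opening, from -1 (shut) to 1 (fully open), so that 0 is half open, set as the call begins (left out, the last holds). The fingers move at their own pace and stop on an object; "force" is the grip in N (left out, the last holds). Time passes only in rows, so rows that do not move let the fingers close. It gives the time, the measured TCP pose, the force, the opening and the grip force at its end, in the units of the state.
- env.observe(): the state, without advancing time (a new reading comes with each control period).
- env.get_image(name): name is "side" or "top" or "wrist"; returns a dict with "frame" (480x640x3 uint8, red, green, blue), "z_map" (480x640 float32, m along the optical axis (not along the pixel's ray), 0 where there is no reading), "intrinsics" (3x3 intrinsics, pixels), "world_from_camera" (4x4, takes a point from camera to world coordinates). Camera axes: x right, y down, z forward; pixel columns grow to the right and rows downward; lengths in m; the calibration is good to about 2 mm. A picture is of the moment at which its call begins.
- env.job_done(): hands the job in; it is judged then, once.
The state is a dict: "clock": time; "joint_pos": joint angles; "qd": joint speeds; "joint_efforts": joint torques, N m; "tool_pos": TCP position; "ee_rot": TCP orientation; "force": force on the tool from outside, world axes, zero at the start; "moment": the same for the moment, N m; "opening": opening from 0.0 (shut) to 1.0 (fully open); "finger_force": force on a finger pad.
Only numpy, scipy, OpenCV 4.12 (cv2) and the standard library are available. Lean on these libraries where they do the work, as an engineer would, in place of code of your own. Each camera call takes 0.05 s, during which the arm holds its last target. There are 200 camera calls.

## Working session

There is one attempt and no reset: what is moved stays moved. The work goes in short steps, Python scripts to look and compute and a tool call to move; the robot and the scene stay as the last step left them, time stands still between calls to the robot, and variables do not carry over. Pictures are saved under pics/ and viewed, at most 10 in all, crops included, and the job is handed in when it is done.

Besides the shell and the picture viewer there is one more tool, called after "Call:" by a JSON object that holds its "name" and its "arguments". send_rows: Moves the arm, as the interface text tells. Scaled input: -1 to 1 covers 20 mm each way for a shift and 0.08 rad each way for a turn. Its arguments: {"type":"object","properties":{"commands":{"type":"array"},"fingers":{"type":"number"},"force":{"type":"number"}},"required":["commands"]}

```bash
ls; mkdir -p pics; cat > h.py <<'E'
from cell import env
import numpy as np, cv2
from scipy.spatial.transform import Rotation as R
def cap(n):
    return env.get_image(n)
def cloud(im):
    z=im['z_map'];K=np.array(im['intrinsics']);v,u=np.mgrid[:480,:640]
    P=np.stack([(u-K[0,2])/K[0,0]*z,(v-K[1,2])/K[1,1]*z,z],-1)
    T=np.array(im['world_from_camera']);return P@T[:3,:3].T+T[:3,3]
E
python3 - <<'E'
from h import *
s=env.observe();print({k:np.round(v,3) for k,v in s.items()})
for n in('top','side'):
    im=cap(n);cv2.imwrite(f'pics/{n}0.png',im['frame'][...,::-1]);np.savez(f'{n}0.npz',**im)
    print(n,np.round(im['intrinsics'],1).tolist(),np.round(im['world_from_camera'],3).tolist())
E
```

```text
pics
{'clock': np.float64(0.0), 'joint_pos': array([ 1.084,  0.629,  0.038,  1.518, -0.027,  0.996, -0.02 ]), 'qd': array([ 0.001,  0.001, -0.001,  0.002,  0.002,  0.001,  0.   ]), 'joint_efforts': array([ 1.0000e-03, -5.4973e+01,  1.1440e+00, -1.8663e+01, -5.2000e-02,
        2.4000e-02,  0.0000e+00]), 'tool_pos': array([ 0.265, -0.593,  0.23 ]), 'ee_rot': array([ 0.978,  0.209, -0.   , -0.001]), 'force': array([-0.403,  0.851,  0.302]), 'moment': array([-0.013,  0.039, -0.036]), 'finger_force': np.float64(0.0), 'opening': np.float64(0.999)}
top [[483.3, 0.0, 314.5], [0.0, 483.3, 242.2], [0.0, 0.0, 1.0]] [[-0.03, -0.997, 0.072, 0.387], [-1.0, 0.029, -0.006, 0.031], [0.004, -0.072, -0.997, 1.299], [0.0, 0.0, 0.0, 1.0]]
side [[537.4, 0.0, 324.3], [0.0, 537.4, 243.6], [0.0, 0.0, 1.0]] [[-0.883, -0.293, 0.368, -0.026], [-0.47, 0.562, -0.68, 0.96], [-0.007, -0.773, -0.634, 0.947], [0.0, 0.0, 0.0, 1.0]]
```

View pics/top0.png

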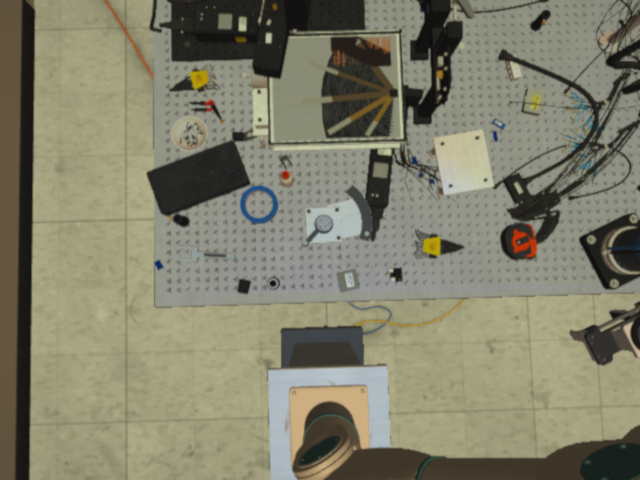

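View pics/side0.png

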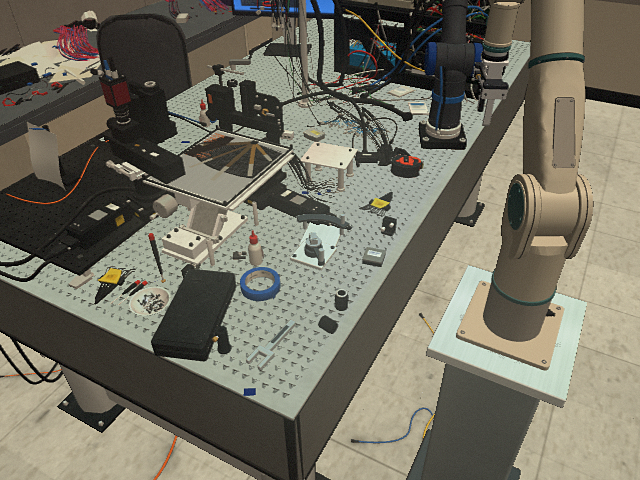

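```bash
python3 - <<'E'
from h import *
t=dict(np.load('top0.npz'));f=t['frame'][...,::-1]
a=cv2.resize(f[175:265,290:390],(800,600)[:2] and (660,594),interpolation=cv2.INTER_CUBIC)
cv2.imwrite('pics/a.png',a[:, :])
s=dict(np.load('side0.npz'));g=s['frame'][...,::-1]
b=cv2.resize(f[230:280,150:250],(800,400),interpolation=cv2.INTER_CUBIC)
cv2.imwrite('pics/b.png',b)
P=cloud(t)
for n,(r0,r1,c0,c1) in {'wr':(235,275,175,245),'mt':(180,255,295,385)}.items():
    Q=P[r0:r1,c0:c1];print(n,np.round(np.nanpercentile(Q[...,2],[1,10,50,90,99]),3))
Z=P[...,2]
for r in range(240,266,2): print(r,(Z[r,176:244:2]*1000).astype(int).tolist())
E
```

```text
wr [-0.006 -0.003  0.     0.012  0.019]
mt [-0.006 -0.003  0.007  0.049  0.072]
240 [3, 0, 2, 4, 3, 2, -5, 0, 3, 2, 1, 6, -3, 0, -4, 0, 0, 1, -2, -2, 1, -3, 2, 0, 5, 3, -2, -2, 1, -1, 4, 0, -1, -1]
242 [1, 2, -3, 0, 4, 1, 0, 0, 2, -1, -1, 0, 0, 0, 0, 2, 2, -1, 1, -1, 0, 3, -1, -1, -3, 2, 4, 0, 0, -1, 1, 4, -1, 4]
244 [1, 2, -2, 1, -2, -3, 1, 4, -1, 2, 0, 4, -2, 0, 2, 1, -2, 3, 1, 1, -1, 1, 1, 0, 2, 0, -1, 0, 1299, -1, 0, 0, 0, -2]
246 [0, 2, 14, 16, 15, 14, 13, 16, 11, 8, 1, 0, 0, 0, 3, 2, 0, -2, -1, 3, 4, 1, -1, 0, 1, -2, -2, -2, -1, 0, -1, 3, 0, 1]
248 [-1, -5, 6, 19, 12, 15, 11, 7, 13, 17, 12, -1, 1, 0, -2, 1, -1, -2, 0, -1, 0, -2, 0, 0, -2, 2, 0, 3, 3, 1, 1, -4, 0, 0]
250 [3, -2, 0, 0, 0, 1, -9, 0, 13, 13, 14, 2, -2, -1, 2, 1, -1, 0, 0, -4, 0, -5, 6, 0, 4, -3, 0, 1, 0, 0, -2, 2, 0, 0]
252 [-5, 3, -1, 3, 4, -3, -1, 0, 14, 13, 15, 13, 14, 15, 13, 16, 12, 6, 10, -1, 0, -2, 1, 1, -3, -2, 0, -7, 2, 2, -1, -3, 0, -2]
254 [-1, 1, -2, -4, 1, 0, 1, 0, 13, 10, 13, 18, 17, 20, 15, 9, 15, 16, 14, 15, 12, 15, 14, 12, 18, 16, 16, 19, 17, 12, 2, -2, -6, 0]
256 [0, 2, -2, -2, 2, 0, -3, 2, 13, 13, 15, 15, 14, 12, 14, 14, 13, 12, 14, 21, 12, 13, 17, 13, 18, 11, 16, 14, 12, 8, -1, 0, 0, -2]
258 [0, 9, 15, 9, 14, 14, 13, 11, 17, 12, 12, 0, 0, 1, 4, -1, -2, 0, 8, 13, 14, 18, 14, 16, 14, 11, 6, 19, 12, 15, 1, 3, 1, -3]
260 [-2, 14, 9, 10, 12, 14, 11, 13, 14, 13, 19, 0, 0, 0, 0, 0, 4, -1, -3, -1, 0, 4, -1, -2, 0, -2, -1, 3, 0, 0, 0, 2, -3, 0]
262 [-3, 0, -1, 1, 1, -1, 0, 2, 1, -2, 7, 0, -1, 0, -1, 0, 0, -2, 2, 0, 0, 3, -1, -2, 1, -2, 1, 0, -1, -2, 0, 3, 0, 0]
264 [5, 3, 2, 0, -2, 2, -2, -3, 3, 1, 4, 0, -2, -5, 2, 0, 1, 6, 4, 1, 4, 0, 1, 0, 1, -3, 0, 0, -2, 6, 0, -2, -2, 1]
```

View pics/a.png

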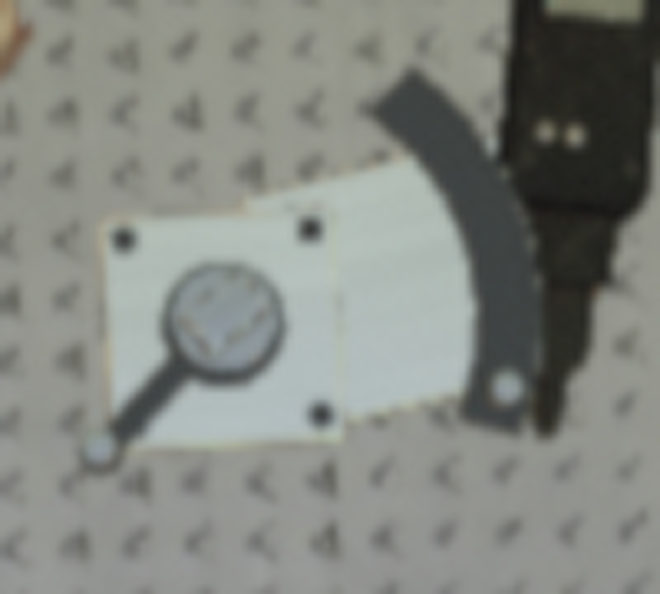

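View pics/b.png

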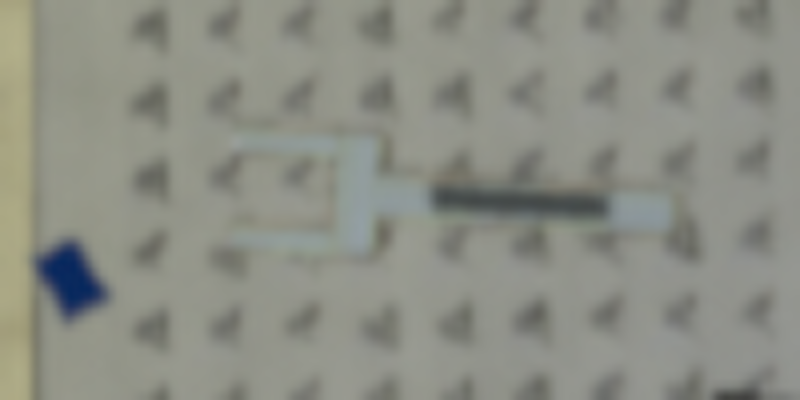

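```bash
cat >> h.py <<'E'
def ray(im,u,v,z):
    K=np.array(im['intrinsics']);T=np.array(im['world_from_camera'])
    d=T[:3,:3]@np.array([(u-K[0,2])/K[0,0],(v-K[1,2])/K[1,1],1]);o=T[:3,3]
    return o+d*(z-o[2])/d[2]
def tool():
    s=env.observe();M=R.from_quat(s['ee_rot']).as_matrix()
    return s['tool_pos'],M,np.arctan2(M[1,0],M[0,0]),s
E
python3 - <<'E'
from h import *
t=dict(np.load('top0.npz'))
S=ray(t,324.1,223.5,.066);N=ray(t,305.2,243.2,.078);O=ray(t,367,233.8,.078)
for n,p in(('S',S),('N',N),('O',O)):print(n,np.round(p,4),np.hypot(*(p-S)[:2]),np.arctan2(*(p-S)[1::-1]))
P=cloud(t);m=np.zeros((480,640),np.uint8);m[240:266,174:244]=(P[240:266,174:244,2]>.007)&(P[240:266,174:244,2]<.05)
c=max(cv2.findContours(m,0,1)[0],key=cv2.contourArea)
v,u=np.nonzero(cv2.drawContours(m*0,[c],-1,1,-1)*m)
X=np.array([ray(t,a,b,.014)[:2] for a,b in zip(u,v)])
cc=X.mean(0);w=np.linalg.svd(X-cc)[2][0];w*=np.sign(w[1]);q=(X-cc)@w
print('wrench',cc,w,np.arctan2(w[1],w[0]),q.min(),q.max(),'grip',cc+w*(q.max()-90),cc+w*(q.min()+.060),np.ptp(q))
s,M,y,_=tool();print(s,M.round(2).tolist(),y)
E
```

```text
S [ 0.5234 -0.0023  0.066 ] 0.0 0.0
N [0.4733 0.0475 0.078 ] 0.07059209133746676 2.3593659549320236
O [ 0.4926 -0.11    0.078 ] 0.11202491639257252 -1.8493037736593614
wrench [0.45566819 0.31979164] [0.0853523  0.99635083] 1.4853400532010927 -0.08181790642044702 0.06668225634388156 grip [ -7.22034735 -89.28534452] [0.45380598 0.29805335] 0.1485001627643286
[ 0.26534887 -0.59277355  0.22967106] [[0.91, 0.41, -0.0], [0.41, -0.91, 0.0], [0.0, -0.0, -1.0]] 0.42082538246791035
```

```bash
cat >> h.py <<'E'
def plan(legs,pos=None,yaw=None):
    """legs: list of (x,y,z,yaw,nrows); prints rows [dx,dy,dz,roll] in move units (tool pointing down)"""
    p,_,y,_=tool()
    p=np.array(p if pos is None else pos,float);y=y if yaw is None else yaw
    for x1,y1,z1,w1,n in legs:
        for k in range(n):
            f=n-k;d=(np.array([x1,y1,z1])-p)/f;r=(w1-y)/f
            c,s=np.cos(y),np.sin(y)
            t=np.array([c*d[0]+s*d[1],s*d[0]-c*d[1],-d[2]])/.02
            row=np.round([*t,-r/.08],2);print(row.tolist())
            t=row[:3]*.02;p=p+[c*t[0]+s*t[1],s*t[0]-c*t[1],-t[2]];y-=row[3]*.08
        print('-- at',p.round(4),round(y,4))
E
python3 - <<'E'
from h import *
plan([(.46,-.32,.28,1.1,15),(.47,-.03,.30,1.5,15)])
E
```

```text
[0.96, -0.56, -0.17, -0.57]
[0.99, -0.52, -0.17, -0.57]
[1.01, -0.48, -0.17, -0.57]
[1.03, -0.43, -0.17, -0.56]
[1.05, -0.38, -0.17, -0.57]
[1.07, -0.33, -0.17, -0.56]
[1.08, -0.29, -0.17, -0.57]
[1.09, -0.24, -0.17, -0.56]
[1.1, -0.19, -0.17, -0.57]
[1.11, -0.13, -0.16, -0.56]
[1.11, -0.09, -0.17, -0.57]
[1.12, -0.03, -0.16, -0.56]
[1.12, 0.02, -0.17, -0.57]
[1.11, 0.06, -0.16, -0.56]
[1.11, 0.12, -0.17, -0.57]
-- at [ 0.46   -0.3201  0.2801] 1.1
[0.88, -0.41, -0.07, -0.33]
[0.89, -0.39, -0.07, -0.33]
[0.9, -0.36, -0.07, -0.33]
[0.91, -0.34, -0.07, -0.33]
[0.91, -0.31, -0.07, -0.33]
[0.92, -0.29, -0.06, -0.33]
[0.93, -0.27, -0.07, -0.34]
[0.94, -0.24, -0.06, -0.33]
[0.94, -0.21, -0.07, -0.34]
[0.95, -0.19, -0.06, -0.33]
[0.95, -0.16, -0.07, -0.34]
[0.96, -0.14, -0.06, -0.33]
[0.96, -0.11, -0.07, -0.34]
[0.96, -0.09, -0.06, -0.33]
[0.97, -0.06, -0.07, -0.34]
-- at [ 0.4701 -0.03    0.3001] 1.5
```

Call:
{"name": "send_rows", "arguments": {"commands": [{"dp": [0.95,-0.55,-0.17],"roll": -0.57},{"dp": [1,-0.5,-0.17],"roll": -0.57},{"dp": [1,-0.45,-0.17],"roll": -0.57},{"dp": [1,-0.4,-0.17],"roll": -0.57},{"dp": [1,-0.35,-0.17],"roll": -0.57}], "fingers": 1}}

```text
clock: 0.52
tool_pos: [0.3312, -0.5037, 0.2476]
ee_rot: [0.947, 0.321, 0.0, -0.0]
force: [0.3, -0.1, 0.3]
opening: 0.997
finger_force: 0.0
```

Call:
{"name": "send_rows", "arguments": {"commands": [{"dp": [1,-0.3,-0.17],"roll": -0.57},{"dp": [1,-0.3,-0.17],"roll": -0.57},{"dp": [1,-0.25,-0.17],"roll": -0.57},{"dp": [1,-0.2,-0.17],"roll": -0.57},{"dp": [1,-0.15,-0.17],"roll": -0.57}]}}

```text
clock: 0.93
tool_pos: [0.3889, -0.4185, 0.2649]
ee_rot: [0.904, 0.427, 0.0, 0.0]
force: [0.0, 0.3, 0.4]
opening: 1.001
finger_force: 0.0
```

Call:
{"name": "send_rows", "arguments": {"commands": [{"dp": [1,-0.1,-0.17],"roll": -0.57},{"dp": [1,-0.05,-0.17],"roll": -0.57},{"dp": [1,0,-0.17],"roll": -0.57},{"dp": [1,0,-0.17],"roll": -0.57},{"dp": [1,0,-0.17],"roll": -0.57}]}}

```text
clock: 1.35
tool_pos: [0.4432, -0.3345, 0.2818]
ee_rot: [0.85, 0.527, 0.0, 0.0]
force: [0.0, 0.3, -0.5]
opening: 0.999
finger_force: 0.0
```

Call:
{"name": "send_rows", "arguments": {"commands": [{"dp": [1,-0.4,-0.07],"roll": -0.33},{"dp": [1,-0.4,-0.07],"roll": -0.33},{"dp": [1,-0.35,-0.07],"roll": -0.33},{"dp": [1,-0.35,-0.07],"roll": -0.33},{"dp": [1,-0.3,-0.07],"roll": -0.33}]}}

```text
clock: 1.77
tool_pos: [0.4495, -0.2281, 0.2887]
ee_rot: [0.814, 0.581, -0.0, 0.0]
force: [0.4, 0.4, -0.1]
opening: 1.002
finger_force: 0.0
```

Call:
{"name": "send_rows", "arguments": {"commands": [{"dp": [1,-0.3,-0.07],"roll": -0.33},{"dp": [1,-0.25,-0.07],"roll": -0.33},{"dp": [1,-0.25,-0.07],"roll": -0.33},{"dp": [1,-0.2,-0.07],"roll": -0.33},{"dp": [1,-0.2,-0.07],"roll": -0.33}]}}

```text
clock: 2.18
tool_pos: [0.4541, -0.1254, 0.2957]
ee_rot: [0.774, 0.634, -0.0, 0.0]
force: [-0.4, -0.7, 0.0]
opening: 1.002
finger_force: 0.0
```

Call:
{"name": "send_rows", "arguments": {"commands": [{"dp": [1,-0.15,-0.07],"roll": -0.33},{"dp": [1,-0.15,-0.07],"roll": -0.33},{"dp": [1,-0.1,-0.07],"roll": -0.33},{"dp": [0.6,-0.1,-0.07],"roll": -0.33},{"dp": [0,0,0],"roll": 0}]}}

```text
clock: 2.6
tool_pos: [0.4563, -0.0514, 0.3016]
ee_rot: [0.738, 0.675, 0.001, -0.0]
force: [-0.1, 0.6, -0.6]
opening: 1.0
finger_force: 0.0
```

```bash
python3 - <<'E'
from h import *
p,M,y,s=tool();print(p,y,s['clock'],s['joint_pos'].round(2))
im=cap('wrist');np.savez('w1.npz',**im);cv2.imwrite('pics/w1.png',im['frame'][...,::-1])
print(np.round(im['intrinsics'],1).tolist(),np.round(im['world_from_camera'],3).tolist())
E
```

```text
[ 0.45627579 -0.05137962  0.30162215] 1.481408775428702 2.6 [ 0.33  0.28 -0.36  1.92  0.12  0.96 -0.17]
[[429.3, 0.0, 319.9], [0.0, 429.3, 234.4], [0.0, 0.0, 1.0]] [[0.996, -0.088, -0.019, 0.462], [-0.09, -0.968, -0.234, 0.016], [0.002, 0.235, -0.972, 0.455], [0.0, 0.0, 0.0, 1.0]]
```

View pics/w1.png

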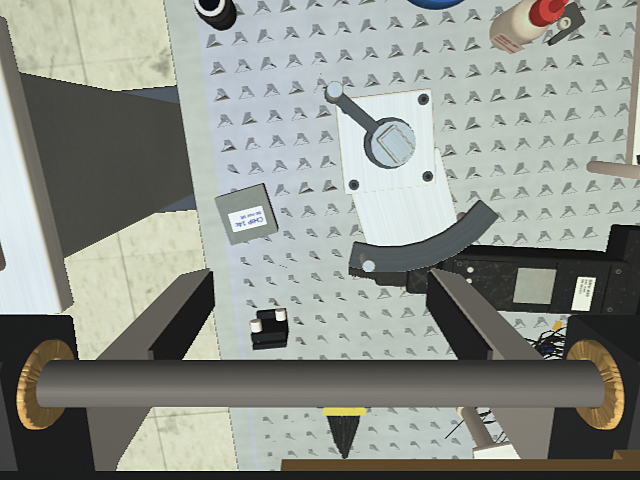

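```bash
cat >> h.py <<'E'
def blob(im,zlo,zhi,cx,cy,rad,zp):
    """points seen between heights zlo,zhi within rad of (cx,cy); returns minAreaRect on plane zp"""
    P=cloud(im);m=(P[...,2]>zlo)&(P[...,2]<zhi)&(np.hypot(P[...,0]-cx,P[...,1]-cy)<rad)
    m=cv2.medianBlur(m.astype(np.uint8),3)
    c=max(cv2.findContours(m,0,1)[0],key=cv2.contourArea)[:,0]
    X=np.array([ray(im,a,b,zp)[:2] for a,b in c],np.float32)
    (px,py),(w,h),a=cv2.minAreaRect(X*1000);a=np.radians(a)
    if w<h:w,h,a=h,w,a+np.pi/2
    return np.array([px,py])/1000,w,h,a%np.pi,c
E
python3 - <<'E'
from h import *
im=dict(np.load('w1.npz'))
for lo in(.058,.06,.062):
    r=blob(im,lo,.075,.523,-.002,.03,.0695);print(r[:4],r[4].mean(0))
for n,(x,y,z) in dict(N=(.473,.0475,.078),O=(.4926,-.11,.078)).items():
    r=blob(im,z-.012,z+.006,x,y,.02,z);print(n,r[:4])
g=im['frame'][...,::-1][114:174,354:434];cv2.imwrite('pics/c.png',cv2.resize(g,(800,600),interpolation=cv2.INTER_CUBIC))
E
```

```text
(array([ 0.52728448, -0.00142252]), 30.095796585083008, 20.176189422607422, np.float64(2.214211119310024)) [395.10843373 143.79518072]
(array([ 0.52738068, -0.00146841]), 29.906978607177734, 20.077423095703125, np.float64(2.214211119310024)) [395.18072289 143.85542169]
(array([ 0.52751929, -0.00148836]), 29.70876693725586, 19.879650115966797, np.float64(2.214211119310024)) [395.47560976 143.98780488]
N (array([0.47708563, 0.04819775]), 13.287050247192383, 13.214375495910645, np.float64(2.2979289197572097))
O (array([ 0.49474948, -0.10667125]), 13.716315269470215, 11.83266830444336, np.float64(2.2591972364436423))
```

View pics/c.png

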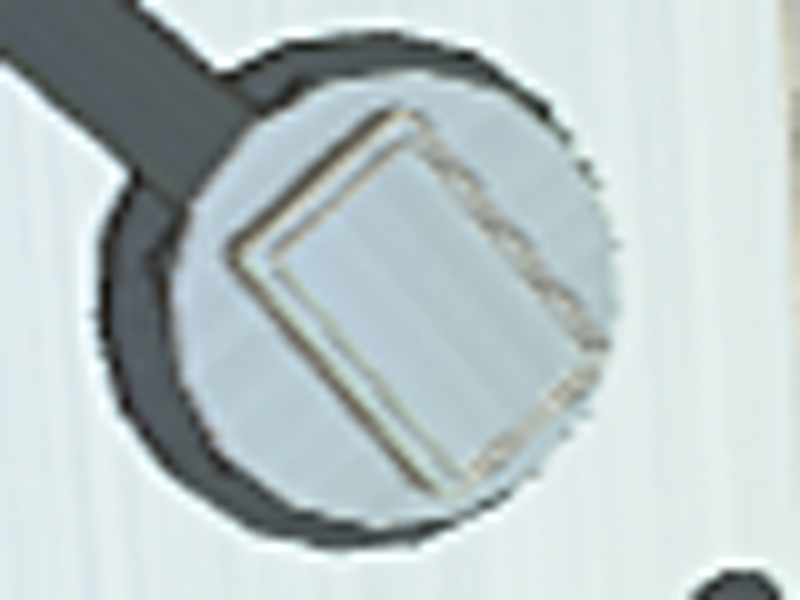

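```bash
python3 - <<'E'
from h import *
plan([(.456,.29,.18,1.485,18)])
E
```

```text
[0.95, -0.09, 0.34, -0.0]
[0.95, -0.09, 0.34, -0.01]
[0.95, -0.09, 0.34, -0.0]
[0.95, -0.09, 0.34, -0.01]
[0.95, -0.09, 0.34, -0.0]
[0.95, -0.09, 0.34, -0.01]
[0.95, -0.09, 0.34, -0.0]
[0.95, -0.09, 0.34, -0.01]
[0.95, -0.08, 0.33, -0.0]
[0.95, -0.08, 0.34, -0.01]
[0.95, -0.08, 0.33, -0.0]
[0.95, -0.09, 0.34, -0.01]
[0.95, -0.08, 0.33, -0.0]
[0.95, -0.08, 0.34, -0.01]
[0.95, -0.09, 0.33, -0.0]
[0.95, -0.08, 0.34, -0.01]
[0.95, -0.08, 0.33, -0.0]
[0.96, -0.09, 0.34, -0.01]
-- at [0.456  0.2901 0.18  ] 1.4851
```

Call:
{"name": "send_rows", "arguments": {"commands": [{"dp": [0.95,0.08,0.33],"roll": 0},{"dp": [0.95,0.08,0.33],"roll": 0},{"dp": [0.95,0.08,0.33],"roll": 0},{"dp": [0.95,0.08,0.33],"roll": 0},{"dp": [0.95,0.08,0.33],"roll": 0}]}}

```text
clock: 3.07
tool_pos: [0.4736, 0.0382, 0.2676]
ee_rot: [0.741, 0.671, -0.0, 0.0]
force: [0.1, 0.2, 0.2]
opening: 0.999
finger_force: 0.0
```

Call:
{"name": "send_rows", "arguments": {"commands": [{"dp": [0.95,0.08,0.33],"roll": 0},{"dp": [0.95,0.08,0.33],"roll": 0},{"dp": [0.95,0.08,0.33],"roll": 0},{"dp": [0.95,0.08,0.33],"roll": 0},{"dp": [0.95,0.08,0.33],"roll": 0}]}}

```text
clock: 3.48
tool_pos: [0.4911, 0.132, 0.2345]
ee_rot: [0.741, 0.671, -0.0, 0.0]
force: [-0.1, 0.4, -0.1]
opening: 1.0
finger_force: 0.0
```

Call:
{"name": "send_rows", "arguments": {"commands": [{"dp": [0.95,0.08,0.33],"roll": 0},{"dp": [0.95,0.08,0.33],"roll": 0},{"dp": [0.95,0.08,0.33],"roll": 0},{"dp": [0.95,0.08,0.33],"roll": 0},{"dp": [0.95,0.08,0.33],"roll": 0}]}}

```text
clock: 3.9
tool_pos: [0.5085, 0.2257, 0.2014]
ee_rot: [0.741, 0.671, -0.0, 0.001]
force: [0.2, -0.1, 0.4]
opening: 1.0
finger_force: 0.0
```

Call:
{"name": "send_rows", "arguments": {"commands": [{"dp": [0.95,0.08,0.33],"roll": 0},{"dp": [0.95,0.08,0.33],"roll": 0},{"dp": [0.8,0.08,0.33],"roll": 0},{"dp": [0,0,0],"roll": 0}], "fingers": 0}}

```text
clock: 4.23
tool_pos: [0.5176, 0.2821, 0.1808]
ee_rot: [0.74, 0.673, -0.0, -0.001]
force: [-0.4, -0.2, -0.4]
opening: 0.753
finger_force: 0.0
```

```bash
python3 - <<'E'
from h import *
p,M,y,s=tool();print(p,y,s['clock'],s['joint_pos'].round(2))
im=cap('wrist');np.savez('w2.npz',**im);cv2.imwrite('pics/w2.png',im['frame'][...,::-1])
P=cloud(im);d=P[...,2]
r=blob(im,.009,.022,.455,.32,.09,.014);print(r[:4],r[4].min(0),r[4].max(0))
E
```

```text
[0.51761378 0.28209905 0.18079874] 1.4763364136622557 4.2333 [-0.33  0.62 -0.34  1.74  0.26  0.83 -0.88]
(array([0.45784946, 0.31318988]), 147.7015380859375, 42.128604888916016, np.float64(1.4812376814449488)) [203  85] [263 282]
```

View pics/w2.png

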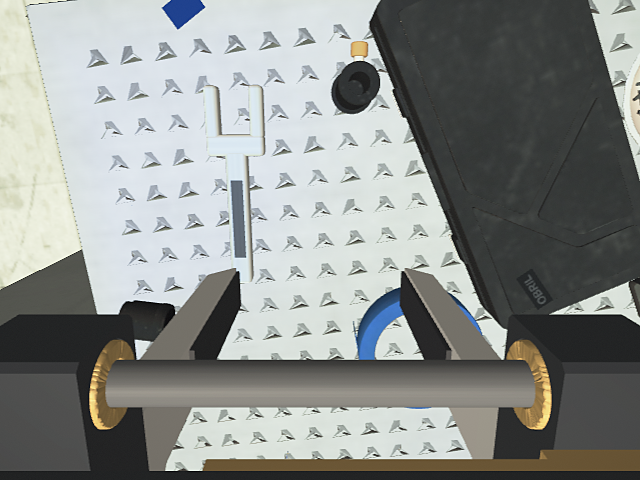

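```bash
python3 - <<'E'
from h import *
plan([(.4567,.298,.12,1.481,4),(.4567,.298,.028,1.481,5)])
E
```

```text
[0.15, -0.78, 0.77, -0.02]
[0.15, -0.78, 0.76, -0.02]
[0.16, -0.78, 0.77, -0.02]
[0.16, -0.78, 0.76, -0.01]
-- at [0.4566 0.2981 0.1201] 1.4807
[-0.0, 0.0, 0.92, -0.0]
[-0.0, 0.0, 0.92, -0.0]
[-0.0, 0.0, 0.92, -0.0]
[-0.0, 0.0, 0.92, -0.0]
[-0.0, 0.0, 0.92, -0.0]
-- at [0.4566 0.2981 0.0281] 1.4807
```

Call:
{"name": "send_rows", "arguments": {"commands": [{"dp": [0.15,-0.78,0.77],"roll": -0.02},{"dp": [0.16,-0.78,0.76],"roll": -0.02},{"dp": [0.16,-0.78,0.77],"roll": -0.02},{"dp": [0.16,-0.78,0.76],"roll": 0},{"dp": [0,0,0],"roll": 0}]}}

```text
clock: 4.7
tool_pos: [0.4527, 0.2961, 0.1192]
ee_rot: [0.738, 0.675, -0.004, -0.0]
force: [-0.7, -0.1, 0.5]
opening: 0.504
finger_force: 0.0
```

Call:
{"name": "send_rows", "arguments": {"commands": [{"dp": [0,0,0.9],"roll": 0},{"dp": [0,0,0.9],"roll": 0},{"dp": [0,0,0.9],"roll": 0},{"dp": [0,0,0.9],"roll": 0},{"dp": [0,0,0.5],"roll": 0}]}}

```text
clock: 5.12
tool_pos: [0.4581, 0.2962, 0.0384]
ee_rot: [0.74, 0.673, -0.0, 0.001]
force: [-0.8, 0.6, 0.1]
opening: 0.501
finger_force: 0.0
```

```bash
python3 - <<'E'
from h import *
p,M,y,s=tool();print(p,y,s['clock'],s['force'])
im=cap('wrist');np.savez('w3.npz',**im)
r=blob(im,.009,.022,.455,.32,.09,.014);print(r[:4],r[4].min(0),r[4].max(0))
E
```

```text
[0.45809125 0.29617655 0.0383838 ] 1.4768235179208826 5.1167 [-0.81172449  0.6211287   0.13587372]
(array([0.45804126, 0.32465479]), 125.44367218017578, 41.56393051147461, np.float64(1.4807419340080306)) [261  69] [366 359]
```

Call:
{"name": "send_rows", "arguments": {"commands": [{"dp": [0.05,-0.08,0.3],"roll": -0.05},{"dp": [0,0,0.22],"roll": 0},{"dp": [0,0,0],"roll": 0}]}}

```text
clock: 5.42
tool_pos: [0.4554, 0.2995, 0.0288]
ee_rot: [0.737, 0.675, 0.0, 0.0]
force: [-0.2, 0.1, 1.0]
opening: 0.5
finger_force: 0.0
```

Call:
{"name": "send_rows", "arguments": {"commands": [{"dp": [0,0,0],"roll": 0},{"dp": [0,0,0],"roll": 0},{"dp": [0,0,0],"roll": 0},{"dp": [0,0,0],"roll": 0},{"dp": [0,0,0],"roll": 0}], "fingers": -1, "force": 45}}

```text
clock: 5.83
tool_pos: [0.4552, 0.2997, 0.029]
ee_rot: [0.737, 0.675, 0.0, 0.0]
force: [1.5, -0.7, 0.7]
opening: 0.18
finger_force: 0.5
```

Call:
{"name": "send_rows", "arguments": {"commands": [{"dp": [0,0,0],"roll": 0},{"dp": [0,0,0],"roll": 0}]}}

```text
clock: 6.0
tool_pos: [0.4554, 0.2997, 0.029]
ee_rot: [0.737, 0.675, 0.0, 0.0]
force: [0.1, -0.2, 2.2]
opening: 0.162
finger_force: 45.0
```

```bash
python3 - <<'E'
from h import *
plan([(.455,.30,.13,1.481,6),(.5705,-.059,.17,2.214,22)])
E
```

```text
[0.0, -0.0, -0.84, 0.0]
[0.0, -0.0, -0.84, 0.01]
[0.0, -0.0, -0.84, 0.0]
[0.0, -0.01, -0.84, 0.01]
[0.01, -0.0, -0.85, 0.0]
[0.0, -0.01, -0.84, 0.01]
-- at [0.455  0.2999 0.13  ] 1.4806
[-0.79, 0.33, -0.09, -0.42]
[-0.8, 0.31, -0.09, -0.42]
[-0.81, 0.28, -0.09, -0.42]
[-0.82, 0.25, -0.09, -0.42]
[-0.83, 0.23, -0.09, -0.42]
[-0.83, 0.2, -0.09, -0.42]
[-0.84, 0.17, -0.09, -0.42]
[-0.84, 0.14, -0.09, -0.42]
[-0.85, 0.11, -0.09, -0.41]
[-0.85, 0.09, -0.09, -0.42]
[-0.86, 0.06, -0.09, -0.41]
[-0.86, 0.03, -0.09, -0.42]
[-0.86, -0.0, -0.09, -0.41]
[-0.86, -0.03, -0.09, -0.42]
[-0.85, -0.06, -0.09, -0.41]
[-0.85, -0.08, -0.09, -0.42]
[-0.85, -0.11, -0.09, -0.41]
[-0.84, -0.14, -0.09, -0.42]
[-0.84, -0.17, -0.1, -0.41]
[-0.83, -0.2, -0.09, -0.42]
[-0.83, -0.23, -0.1, -0.41]
[-0.82, -0.25, -0.09, -0.42]
-- at [ 0.5704 -0.059   0.17  ] 2.2142
```

Call:
{"name": "send_rows", "arguments": {"commands": [{"dp": [0,0,-0.5],"roll": 0},{"dp": [0,0,-0.8],"roll": 0},{"dp": [0,0,-1],"roll": 0},{"dp": [0,0,-1],"roll": 0},{"dp": [0,0,-1],"roll": 0}]}}

```text
clock: 6.42
tool_pos: [0.4545, 0.2993, 0.1158]
ee_rot: [0.737, 0.676, -0.001, -0.0]
force: [0.2, -0.1, -1.8]
opening: 0.166
finger_force: 45.0
```

Call:
{"name": "send_rows", "arguments": {"commands": [{"dp": [-0.79,0.33,-0.15],"roll": -0.42},{"dp": [-0.8,0.31,-0.15],"roll": -0.42},{"dp": [-0.81,0.28,-0.15],"roll": -0.42},{"dp": [-0.82,0.25,-0.15],"roll": -0.42},{"dp": [-0.83,0.23,-0.15],"roll": -0.42}]}}

```text
clock: 6.83
tool_pos: [0.4811, 0.2169, 0.1303]
ee_rot: [0.677, 0.736, -0.0, 0.0]
force: [-0.1, 0.5, -1.3]
opening: 0.165
finger_force: 45.0
```

Call:
{"name": "send_rows", "arguments": {"commands": [{"dp": [-0.83,0.2,-0.15],"roll": -0.42},{"dp": [-0.84,0.17,-0.15],"roll": -0.42},{"dp": [-0.84,0.14,-0.15],"roll": -0.42},{"dp": [-0.85,0.11,-0.15],"roll": -0.41},{"dp": [-0.85,0.09,-0.15],"roll": -0.42}]}}

```text
clock: 7.25
tool_pos: [0.5075, 0.1356, 0.1452]
ee_rot: [0.614, 0.79, -0.0, -0.0]
force: [-1.0, 0.3, -1.7]
opening: 0.163
finger_force: 45.0
```

Call:
{"name": "send_rows", "arguments": {"commands": [{"dp": [-0.86,0.06,-0.1],"roll": -0.41},{"dp": [-0.86,0.03,-0.1],"roll": -0.42},{"dp": [-0.86,0,-0.1],"roll": -0.41},{"dp": [-0.86,-0.03,-0.1],"roll": -0.42},{"dp": [-0.85,-0.06,-0.1],"roll": -0.41}]}}

```text
clock: 7.67
tool_pos: [0.5341, 0.0539, 0.1552]
ee_rot: [0.546, 0.838, -0.0, -0.0]
force: [0.8, 0.7, -1.4]
opening: 0.162
finger_force: 45.0
```

Call:
{"name": "send_rows", "arguments": {"commands": [{"dp": [-0.85,-0.08,-0.1],"roll": -0.42},{"dp": [-0.85,-0.11,-0.1],"roll": -0.41},{"dp": [-0.84,-0.14,-0.1],"roll": -0.42},{"dp": [-0.84,-0.17,-0.1],"roll": -0.41},{"dp": [-0.83,-0.2,-0.1],"roll": -0.42}]}}

```text
clock: 8.08
tool_pos: [0.5605, -0.0274, 0.1651]
ee_rot: [0.475, 0.88, -0.0, -0.0]
force: [-0.6, -0.8, -0.9]
opening: 0.167
finger_force: 45.0
```

Call:
{"name": "send_rows", "arguments": {"commands": [{"dp": [-0.83,-0.23,0],"roll": -0.41},{"dp": [-0.82,-0.25,0],"roll": -0.42},{"dp": [0,0,0],"roll": 0},{"dp": [0,0,0],"roll": 0},{"dp": [0,0,0],"roll": 0}]}}

```text
clock: 8.5
tool_pos: [0.5708, -0.0579, 0.1649]
ee_rot: [0.446, 0.895, 0.0, -0.0]
force: [1.0, 0.0, -1.3]
opening: 0.164
finger_force: 45.0
```

```bash
python3 - <<'E'
from h import *
p,M,y,s=tool();print(p,y,s['clock'],s['joint_pos'].round(2),s['force'])
im=cap('wrist');np.savez('w4.npz',**im);cv2.imwrite('pics/w4.png',im['frame'][...,::-1])
for lo in(.06,.062):print(blob(im,lo,.075,.5273,-.0014,.03,.0695)[:4])
E
```

```text
[ 0.57082852 -0.05791881  0.16486166] 2.216908856589544 8.5 [ 0.43  0.66 -0.59  1.79  0.48  0.84  0.25] [ 1.03251155  0.01462351 -1.25699475]
(array([ 0.52890533, -0.0018934 ]), 28.93150520324707, 19.374956130981445, np.float64(2.216289050750558))
(array([ 0.52890533, -0.0018934 ]), 28.93150520324707, 19.374956130981445, np.float64(2.216289050750558))
```

View pics/w4.png

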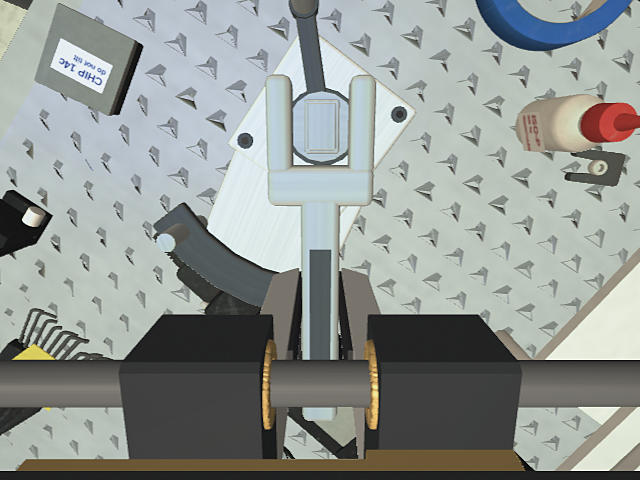

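```bash
cat >> h.py <<'E'
def jaw(im,zc):
    """wrench held with centre height zc: slot centre-line offset/angle and tip in tool frame"""
    p,M,y,_=tool();P=cloud(im)
    m=np.abs(P[...,2]-zc-.007)<.011
    c,s=np.cos(y),np.sin(y)
    T=np.array(im['world_from_camera']);
    D=P-T[:3,3];Q=T[:3,3]+D*((zc+.007-T[2,3])/D[...,2])[...,None]
    a=(Q[...,0]-p[0])*c+(Q[...,1]-p[1])*s;b=(Q[...,0]-p[0])*s-(Q[...,1]-p[1])*c
    m&=(a>.035)&(a<.1)&(abs(b)<.04)
    out=[]
    for lo in np.arange(.042,.092,.004):
        k=m&(a>=lo)&(a<lo+.004)
        if k.sum()<20:continue
        l,h=np.percentile(b[k],[1,99]);i=b[k];gl=i[i<(l+h)/2-.005];gr=i[i>(l+h)/2+.005]
        out.append([lo+.002,l,h,gl.max() if gl.size else 0,gr.min() if gr.size else 0])
    out=np.array(out);print((out*1000).round(1).tolist(),'tip',np.percentile(a[m],99.5))
    return out
E
python3 - <<'E'
from h import *
im=dict(np.load('w4.npz'));jaw(im,.143)
E
```

```text
[[44.0, -21.0, 19.6, -6.1, 4.6], [48.0, -21.0, 19.5, -6.0, 4.5], [52.0, -20.8, 19.4, -6.0, 4.5], [56.0, -21.1, 20.0, -5.6, 4.5], [60.0, -21.0, 19.9, -11.3, 9.9], [64.0, -21.2, 19.8, -11.2, 10.2], [68.0, -21.1, 20.1, -11.2, 10.1], [72.0, -21.0, 20.0, -11.1, 10.1], [76.0, -21.2, 19.8, -11.1, 10.0], [80.0, -21.1, 20.1, -11.3, 10.0], [84.0, -21.0, 20.0, -11.3, 10.0], [88.0, -20.5, 19.2, -12.0, 11.0]] tip 0.08740716777183369h.py:44: RuntimeWarning: divide by zero encountered in divide
  D=P-T[:3,3];Q=T[:3,3]+D*((zc+.007-T[2,3])/D[...,2])[...,None]
h.py:44: RuntimeWarning: invalid value encountered in multiply
  D=P-T[:3,3];Q=T[:3,3]+D*((zc+.007-T[2,3])/D[...,2])[...,None]
```

Call:
{"name": "send_rows", "arguments": {"commands": [{"dp": [-0.13,0.04,0.7],"roll": 0},{"dp": [0,0,0.8],"roll": 0},{"dp": [0,0,0.8],"roll": 0},{"dp": [0,0,0.5],"roll": 0},{"dp": [0,0,0],"roll": 0}]}}

```text
clock: 8.97
tool_pos: [0.5717, -0.06, 0.106]
ee_rot: [0.446, 0.895, -0.001, -0.002]
force: [0.3, 0.7, -1.8]
opening: 0.166
finger_force: 45.0
```

```bash
python3 - <<'E' 2>/dev/null
from h import *
p,M,y,s=tool();print(p,y,s['force'])
im=cap('wrist');np.savez('w5.npz',**im);cv2.imwrite('pics/w5.png',im['frame'][...,::-1])
jaw(im,p[2]-.022)
r=blob(im,.06,.077,.528,-.0015,.022,.0695);print(r[:4])
d=r[0]-p[:2];c,s=np.cos(y),np.sin(y);print('head in tool',c*d[0]+s*d[1],s*d[0]-c*d[1],'yaw diff',r[3]-y)
E
```

```text
[ 0.57168259 -0.05999715  0.10602296] 2.2180496019087728 [ 0.34444472  0.71526131 -1.82897409]
[[44.0, -21.5, 19.1, -6.2, 4.0], [48.0, -21.6, 19.0, -6.6, 4.0], [52.0, -21.5, 18.9, -6.6, 4.0], [56.0, -21.7, 19.2, -6.6, 4.0], [60.0, -21.7, 19.4, -11.9, 9.3], [64.0, -21.9, 19.3, -11.9, 9.3], [68.0, -21.8, 19.3, -11.8, 9.6], [72.0, -21.6, 19.4, -11.7, 9.5], [76.0, -21.9, 19.3, -11.7, 9.5], [80.0, -21.8, 19.5, -12.0, 9.4], [84.0, -21.7, 19.5, -11.9, 9.4], [88.0, -21.2, 19.0, -12.3, 10.1]] tip 0.08823199121119953
(array([ 0.52885516, -0.0016103 ]), 28.76116180419922, 19.198102951049805, np.float64(2.207107203681265))
head in tool 0.07240254079051957 0.0010418431872867423 yaw diff -0.010942398227507866
```

View pics/w5.png

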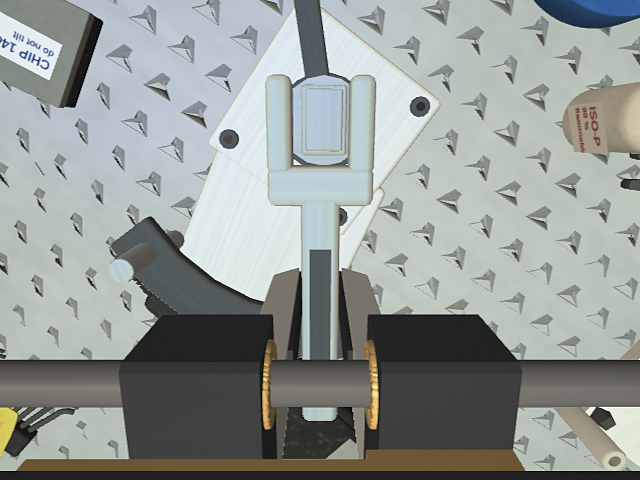

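Call:
{"name": "send_rows", "arguments": {"commands": [{"dp": [0,0.05,0.25],"roll": 0},{"dp": [0,0,0],"roll": 0},{"dp": [0,0,0],"roll": 0},{"dp": [0,0,0],"roll": 0}]}}

```text
clock: 9.35
tool_pos: [0.5748, -0.06, 0.1042]
ee_rot: [0.446, 0.895, 0.0, 0.0]
force: [0.1, 0.6, -0.9]
opening: 0.167
finger_force: 45.0
```

```bash
cat > m.py <<'E'
from h import *
p,M,y,s=tool();print(p,y,s['force'],s['clock'])
im=cap('wrist');np.savez('w6.npz',**im)
o=jaw(im,p[2]-.022);k=(o[:,0]>.06)&(o[:,0]<.087)
print('slot b',(o[k,3]+o[k,4]).mean()/2,'outer b',(o[k,1]+o[k,2]).mean()/2)
r=blob(im,.06,.077,.528,-.0015,.022,.0695);print(r[:4])
d=r[0]-p[:2];c,s=np.cos(y),np.sin(y);print('head in tool',c*d[0]+s*d[1],s*d[0]-c*d[1],'yaw diff',r[3]-y)
E
python3 m.py 2>/dev/null
```

```text
[ 0.57477623 -0.05999105  0.10424116] 2.216757253316759 [ 0.0708302   0.63812196 -0.90951678] 9.35
[[44.0, -20.8, 19.9, -5.8, 4.9], [48.0, -20.7, 19.8, -5.7, 4.8], [52.0, -20.6, 19.7, -5.7, 4.8], [56.0, -20.8, 20.3, -5.3, 4.8], [60.0, -20.8, 20.2, -11.0, 10.2], [64.0, -21.0, 20.1, -11.0, 10.1], [68.0, -20.8, 20.3, -10.9, 10.4], [72.0, -20.7, 20.3, -10.8, 10.4], [76.0, -21.0, 20.1, -10.8, 10.3], [80.0, -20.8, 20.4, -11.1, 10.2], [84.0, -20.7, 20.3, -11.0, 10.2], [88.0, -20.1, 19.5, -11.7, 10.9]] tip 0.08763853779303106
slot b -0.00032507302310669575 outer b -0.0002992135790010006
(array([ 0.52885132, -0.00165822]), 28.937732696533203, 19.434297561645508, np.float64(2.2160211367448963))
head in tool 0.07422527323905413 -0.0015576560748829654 yaw diff -0.0007361165718626772
```

Call:
{"name": "send_rows", "arguments": {"commands": [{"dp": [0.1,-0.06,0],"roll": 0},{"dp": [0,0,0],"roll": 0},{"dp": [0,0,0.3],"roll": 0},{"dp": [0,0,0.3],"roll": 0},{"dp": [0,0,0],"roll": 0}]}}

```text
clock: 9.82
tool_pos: [0.5713, -0.0594, 0.0903]
ee_rot: [0.446, 0.895, -0.001, -0.001]
force: [-0.2, -0.3, -1.0]
opening: 0.165
finger_force: 45.0
```

Call:
{"name": "send_rows", "arguments": {"commands": [{"dp": [0,0,0],"roll": 0}]}}

```text
clock: 9.9
tool_pos: [0.5718, -0.0592, 0.091]
ee_rot: [0.446, 0.895, -0.0, -0.001]
force: [-1.1, 0.5, -1.6]
opening: 0.163
finger_force: 45.0
```

```bash
python3 m.py 2>/dev/null
```

```text
[ 0.57176815 -0.05916382  0.0909909 ] 2.2168027688523755 [-1.05121371  0.50051897 -1.59979518] 9.9
[[44.0, -21.1, 19.5, -6.1, 4.5], [48.0, -21.1, 19.5, -6.1, 4.5], [52.0, -20.9, 19.3, -6.1, 4.5], [56.0, -21.2, 19.7, -6.1, 4.4], [60.0, -21.1, 19.8, -6.0, 4.4], [64.0, -21.1, 19.5, -6.0, 4.4], [68.0, -20.9, 19.7, -5.9, 4.4], [72.0, -20.8, 19.6, -5.9, 4.7], [76.0, -21.0, 19.5, -5.9, 4.3], [80.0, -20.9, 19.7, -5.8, 4.6], [84.0, -21.0, 19.8, -5.8, 4.6], [88.0, -20.7, 19.1, -11.8, 10.6]] tip 0.08775698709621069
slot b -0.0006928463604287067 outer b -0.0006711298371857097
(array([ 0.52964203, -0.00400873]), 43.0428581237793, 38.761268615722656, np.float64(0.6452407223375128))
head in tool 0.06940105207336197 -0.0004339759064203724 yaw diff -1.5715620465148628
```

Call:
{"name": "send_rows", "arguments": {"commands": [{"dp": [0,0,0.3],"roll": 0},{"dp": [0,0,0.25],"roll": 0},{"dp": [0,0,0],"roll": 0},{"dp": [0,0,0],"roll": 0}]}}

```text
clock: 10.28
tool_pos: [0.5719, -0.0591, 0.0802]
ee_rot: [0.446, 0.895, -0.0, -0.0]
force: [0.1, -0.9, -1.9]
opening: 0.164
finger_force: 45.0
```

```bash
python3 - <<'E' 2>/dev/null
from h import *
p,M,y,s=tool();print(p,y,s['force'],s['clock'])
S=np.array([.5287,-.0018]);print(p[:2]-S,np.hypot(*(p[:2]-S)))
im=cap('wrist');np.savez('w7.npz',**im);cv2.imwrite('pics/w7.png',im['frame'][...,::-1])
r=blob(im,.066,.084,.4947,-.108,.03,.078);print('post',r[:4],np.arctan2(*(r[0]-S)[::-1]))
E
```

```text
[ 0.57185466 -0.05910679  0.08017888] 2.2168743835694533 [ 0.10953447 -0.88851789 -1.88593717] 10.2833
[ 0.04315466 -0.05730679] 0.07173836243812508
post (array([ 0.496888  , -0.10442055]), 17.97759246826172, 11.40561294555664, np.float64(1.3054860937306958)) -1.871398705574153
```

View pics/w7.png

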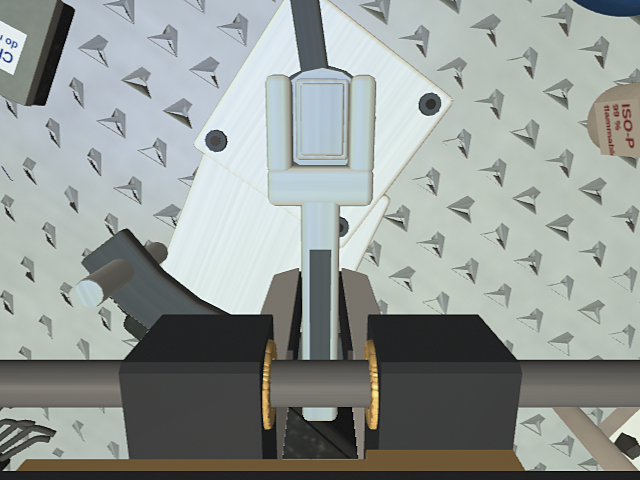

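Call:
{"name": "send_rows", "arguments": {"commands": [{"dp": [0.01,-0.28,0],"roll": 1},{"dp": [0.01,-0.28,0],"roll": 1},{"dp": [0.01,-0.28,0],"roll": 1},{"dp": [0.01,-0.28,0],"roll": 1}]}}

```text
clock: 10.67
tool_pos: [0.5524, -0.0696, 0.0808]
ee_rot: [0.584, 0.811, 0.0, 0.0]
force: [-1.0, 1.0, -2.5]
opening: 0.162
finger_force: 45.0
```

Call:
{"name": "send_rows", "arguments": {"commands": [{"dp": [0.01,-0.28,0],"roll": 1},{"dp": [0.01,-0.28,0],"roll": 1},{"dp": [0.01,-0.28,0],"roll": 1},{"dp": [0,0,0],"roll": 0},{"dp": [0,0,0],"roll": 0}]}}

```text
clock: 11.08
tool_pos: [0.5361, -0.0731, 0.0809]
ee_rot: [0.675, 0.738, -0.0, 0.0]
force: [-1.0, 0.8, -2.0]
opening: 0.163
finger_force: 45.0
```

```bash
cat > sw.py <<'E'
from h import *
p,M,y,s=tool();S=np.array([.5287,-.0018]);d=p[:2]-S
print(p,'yaw',y,s['force'],s['moment'],s['clock'],'r',np.hypot(*d),'axis yaw from pos',np.arctan2(*(-d)[::-1]))
E
python3 sw.py
```

```text
[ 0.53605743 -0.07308088  0.08092639] yaw 1.659335252438133 [-0.99264907  0.79724411 -2.03632985] [-0.06413412  0.15928125  0.0874131 ] 11.0833 r 0.07165957888937186 axis yaw from pos 1.6736494771759767
```

Call:
{"name": "send_rows", "arguments": {"commands": [{"dp": [0,-0.28,0],"roll": 1},{"dp": [0,-0.28,0],"roll": 1},{"dp": [0,-0.14,0],"roll": 0.5},{"dp": [0,0,0],"roll": 0}]}}

```text
clock: 11.42
tool_pos: [0.5216, -0.0731, 0.0807]
ee_rot: [0.746, 0.666, -0.0, -0.0]
force: [-1.0, 0.6, -1.1]
opening: 0.163
finger_force: 45.0
```

Call:
{"name": "send_rows", "arguments": {"commands": [{"dp": [0,-0.08,0],"roll": 0.28},{"dp": [0,0,0],"roll": 0}]}}

```text
clock: 11.58
tool_pos: [0.5202, -0.073, 0.0806]
ee_rot: [0.753, 0.658, -0.0, -0.0]
force: [-2.3, 0.7, -1.2]
opening: 0.162
finger_force: 45.1
```

```bash
python3 sw.py
```

```text
[ 0.52023639 -0.07301296  0.08058717] yaw 1.4354739924977156 [-2.26285801  0.65188778 -1.17542514] [0.12083964 0.42708499 0.23545113] 11.5833 r 0.07171414068013963 axis yaw from pos 1.4525019183905603
```

Call:
{"name": "send_rows", "arguments": {"commands": [{"dp": [0,-0.09,0],"roll": 0.3},{"dp": [0,0,0],"roll": 0}]}}

```text
clock: 11.75
tool_pos: [0.5184, -0.0728, 0.0806]
ee_rot: [0.762, 0.648, -0.0, -0.0]
force: [-1.7, 1.0, -0.6]
opening: 0.16
finger_force: 45.1
```

Call:
{"name": "send_rows", "arguments": {"commands": [{"dp": [0,-0.09,0],"roll": 0.3},{"dp": [0,0,0],"roll": 0}]}}

```text
clock: 11.92
tool_pos: [0.5168, -0.0725, 0.0807]
ee_rot: [0.769, 0.639, 0.0, -0.0]
force: [-1.7, 1.5, -1.5]
opening: 0.164
finger_force: 45.1
```

```bash
python3 sw.py
```

```text
[ 0.51682341 -0.07251759  0.08065138] yaw 1.3856133543314786 [-1.68688552  1.51348494 -1.51744158] [0.24174223 0.43581102 0.20934228] 11.9167 r 0.07170795542856954 axis yaw from pos 1.4044051568988714
```

Call:
{"name": "send_rows", "arguments": {"commands": [{"dp": [0,-0.09,0],"roll": 0.3},{"dp": [0,0,0],"roll": 0}]}}

```text
clock: 12.08
tool_pos: [0.5167, -0.0725, 0.0808]
ee_rot: [0.777, 0.63, 0.001, 0.001]
force: [2.4, -0.0, -5.4]
opening: 0.163
finger_force: 45.5
```

Call:
{"name": "send_rows", "arguments": {"commands": [{"dp": [0,-0.06,0],"roll": 0.2},{"dp": [0,0,0],"roll": 0}]}}

```text
clock: 12.25
tool_pos: [0.5166, -0.0725, 0.0809]
ee_rot: [0.782, 0.623, 0.002, 0.002]
force: [4.8, 0.2, -8.6]
opening: 0.162
finger_force: 46.0
```

```bash
python3 sw.py; python3 - <<'E' 2>/dev/null
from h import *
p,M,y,s=tool();im=cap('wrist');c,s=np.cos(y),np.sin(y)
P=cloud(im);m=(P[...,2]>.07)&(P[...,2]<.083)&(np.hypot(P[...,0]-.495,P[...,1]+.107)<.02)
Q=P[m]-p;a=Q[:,0]*c+Q[:,1]*s;b=Q[:,0]*s-Q[:,1]*c
print(m.sum(),np.percentile(a,[2,50,98]),np.percentile(b,[2,50,98]))
o=jaw(im,p[2]-.022)
m=(P[...,2]>.056)&(P[...,2]<.072);Q=P[m]-p;a=Q[:,0]*c+Q[:,1]*s;b=Q[:,0]*s-Q[:,1]*c
for lo in(-.055,-.045,-.035,.02,.03):
  k=(a>lo)&(a<lo+.008)&(abs(b)<.013);print(lo,k.sum(),np.percentile(b[k],[2,98]) if k.sum()>5 else '')
E
```

```text
[ 0.51659562 -0.07246537  0.08088399] yaw 1.346428261776989 [ 4.83661588  0.2275195  -8.5861319 ] [-0.34790119 -1.28450488  0.72141211] 12.25 r 0.07169456385365323 axis yaw from pos 1.4011511338482094
16 [-0.04554602 -0.04476124 -0.04413935] [-0.01375994 -0.01231572 -0.01055978]
[[44.0, -22.7, 17.6, -7.7, 2.6], [48.0, -23.0, 17.5, -8.0, 2.6], [52.0, -23.2, 17.4, -8.0, 2.2], [56.0, -23.5, 17.3, -8.3, 2.2], [60.0, -23.6, 16.9, -8.6, 1.8], [64.0, -23.6, 16.8, -8.6, 1.7], [68.0, -23.9, 16.7, -8.9, 1.7], [72.0, -24.1, 16.6, -8.9, 1.4], [76.0, -24.3, 16.1, -9.2, 1.0], [80.0, -24.5, 16.0, -9.5, 1.0], [84.0, -24.4, 15.9, -9.4, 1.0], [88.0, -22.8, 15.5, -16.5, 1.3]] tip 0.08732274390554756
-0.055 139 [-0.00531135  0.00910051]
-0.045 0 
-0.035 191 [-0.00695803  0.00853305]
0.02 735 [-0.00932483  0.00591745]
0.03 766 [-0.00998607  0.00542347]
```

Call:
{"name": "send_rows", "arguments": {"commands": [{"dp": [0,0.11,0.02],"roll": -0.5},{"dp": [0,0,0],"roll": 0},{"dp": [0,0,0],"roll": 0}]}}

```text
clock: 12.55
tool_pos: [0.5167, -0.0726, 0.0805]
ee_rot: [0.77, 0.638, 0.001, 0.0]
force: [1.2, 1.0, -2.8]
opening: 0.167
finger_force: 45.1
```

Call:
{"name": "send_rows", "arguments": {"commands": [{"dp": [0,0,0],"roll": 0},{"dp": [0,0,0],"roll": 0},{"dp": [0,0,0],"roll": 0},{"dp": [0,0,0],"roll": 0}], "fingers": -0.2}}

```text
clock: 12.88
tool_pos: [0.516, -0.0729, 0.0804]
ee_rot: [0.77, 0.639, -0.0, 0.0]
force: [-0.0, 0.5, 0.5]
opening: 0.387
finger_force: 0.0
```

```bash
python3 sw.py
```

```text
[ 0.51604566 -0.07289029  0.08042571] yaw 1.385368102048344 [-0.02344567  0.46283444  0.46458966] [-0.04778804 -0.06249952  0.01073361] 12.8833 r 0.07220776908141872 axis yaw from pos 1.3946376505782558
```

Call:
{"name": "send_rows", "arguments": {"commands": [{"dp": [0,0,-0.5],"roll": 0},{"dp": [0,0,-1],"roll": 0},{"dp": [0,0,-1],"roll": 0},{"dp": [0,0,-1],"roll": 0},{"dp": [0,0,-1],"roll": 0}]}}

```text
clock: 13.3
tool_pos: [0.516, -0.0726, 0.1719]
ee_rot: [0.769, 0.639, 0.0, 0.0]
force: [1.3, -0.0, 0.6]
opening: 0.404
finger_force: 0.0
```

```bash
python3 - <<'E' 2>/dev/null
from h import *
P=cloud(dict(np.load('top0.npz')))
for x in np.arange(.42,.76,.03):
    print(round(x,2),[int(1000*np.nanmax(np.append(P[...,2][(abs(P[...,0]-x)<.015)&(abs(P[...,1]-yy)<.015)&(P[...,2]<.5)],-1))) for yy in np.arange(-.15,.25,.03)])
plan([(.53,.045,.18,1.55,7)])
E
```

```text
0.42 [6, 6, 18, 17, 5, 5, 5, 7, 4, 7, 6, 7, 4, 6]
0.45 [7, 6, 6, 6, 8, 7, 6, 5, 7, 8, 5, 7, 4, 19]
0.48 [27, 78, 78, 17, 20, 18, 76, 82, 5, 5, 5, 8, 5, 6]
0.51 [34, 79, 54, 16, 60, 72, 51, 13, 5, 6, 7, 6, 6, 6]
0.54 [37, 55, 54, 18, 66, 76, 65, 10, 5, 27, 31, 28, 26, 6]
0.57 [51, 54, 54, 15, 18, 17, 20, 15, 7, 31, 29, 28, 30, 6]
0.6 [51, 52, 56, 52, 7, 6, 7, 5, 6, 31, 27, 22, 30, 8]
0.63 [53, 52, 51, 52, 6, 4, 8, 5, 91, 59, 31, 41, 46, 50]
0.66 [51, 49, 4, 6, 6, 6, 5, 32, 108, 60, 5, 36, 52, 52]
0.69 [191, 192, 193, 194, 192, 192, 192, 191, 196, 200, 6, 5, 48, 50]
0.72 [191, 194, 191, 192, 195, 191, 191, 191, 191, 195, 6, 5, 48, 49]
0.75 [191, 193, 192, 193, 191, 191, 192, 190, 190, 192, 86, 5, 31, 48]
[0.84, -0.06, -0.06, -0.29]
[0.85, -0.04, -0.06, -0.29]
[0.85, -0.02, -0.06, -0.29]
[0.84, 0.01, -0.06, -0.29]
[0.85, 0.02, -0.05, -0.3]
[0.84, 0.05, -0.06, -0.29]
[0.84, 0.06, -0.05, -0.3]
-- at [0.53   0.0449 0.1799] 1.5502
```

Call:
{"name": "send_rows", "arguments": {"commands": [{"dp": [0.84,-0.06,-0.06],"roll": -0.29},{"dp": [0.85,-0.04,-0.06],"roll": -0.29},{"dp": [0.85,-0.02,-0.06],"roll": -0.29},{"dp": [0.84,0.01,-0.06],"roll": -0.29},{"dp": [0.85,0.02,-0.05],"roll": -0.3}]}}

```text
clock: 13.72
tool_pos: [0.5261, 0.0121, 0.1771]
ee_rot: [0.73, 0.683, 0.0, 0.0]
force: [0.8, 0.4, 0.4]
opening: 0.401
finger_force: 0.0
```

Call:
{"name": "send_rows", "arguments": {"commands": [{"dp": [0.84,0.05,-0.06],"roll": -0.29},{"dp": [0.84,0.06,-0.05],"roll": -0.3},{"dp": [0,0,0],"roll": 0},{"dp": [0,0,0],"roll": 0}]}}

```text
clock: 14.05
tool_pos: [0.5301, 0.0452, 0.1789]
ee_rot: [0.714, 0.7, 0.0, 0.0]
force: [-0.3, -1.3, 0.4]
opening: 0.4
finger_force: 0.0
```

```bash
python3 - <<'E' 2>/dev/null
from h import *
p,M,y,s=tool();print(p,y,s['clock'],s['joint_pos'].round(2))
im=cap('wrist');np.savez('w8.npz',**im)
S=np.array([.5287,-.0018])
P=cloud(im);m=(P[...,2]>.068)&(P[...,2]<.086)&(np.hypot(P[...,0]-S[0],P[...,1]-S[1])>.05)&(np.hypot(P[...,0]-.53,P[...,1]-.07)<.03)
v,u=np.nonzero(m);print(m.sum(),P[m].mean(0))
r=blob(im,.068,.086,*np.median(P[m][:,:2],0),.015,.078);N=r[0];print('knob',r[:4],np.hypot(*(N-S)),np.arctan2(*(N-S)[::-1]))
r=blob(im,.066,.075,*S,.02,.0695);print('head',r[:4])
t=cloud(dict(np.load('top0.npz')));k=(t[...,2]>.12)&(t[...,2]<.25)&(abs(t[...,1]-.03)<.06)&(t[...,0]<.75);print('box min x',np.percentile(t[k][:,0],[0,1,3,10]))
for c,z in((N,'k'),):plan([(N[0],N[1],.15,np.arctan2(*(N-S)[::-1]),3)])
E
```

```text
[0.53005332 0.0451825  0.17886208] 1.5513468605363547 14.05 [ 0.13  0.55 -0.4   1.89  0.3   0.75 -0.46]
431 [0.52394795 0.07097139 0.07684462]
knob (array([0.52377246, 0.0710071 ]), 13.933969497680664, 13.195122718811035, np.float64(1.550491987169969)) 0.07297365122159474 1.6383726546358397
head (array([ 5.28650146e-01, -1.56522751e-04]), 27.56623077392578, 16.991504669189453, np.float64(1.4916688839606258))
box min x [0.00089784 0.02312596 0.03386643 0.05115915]
[0.45, -0.11, 0.48, -0.37]
[0.45, -0.1, 0.47, -0.37]
[0.46, -0.08, 0.48, -0.37]
-- at [0.5239 0.0711 0.15  ] 1.6383
```

Call:
{"name": "send_rows", "arguments": {"commands": [{"dp": [0.45,-0.11,0.48],"roll": -0.37},{"dp": [0.45,-0.1,0.48],"roll": -0.37},{"dp": [0.46,-0.08,0.48],"roll": -0.37},{"dp": [0,0,0.5],"roll": 0},{"dp": [0,0,0],"roll": 0}]}}

```text
clock: 14.52
tool_pos: [0.5222, 0.0724, 0.137]
ee_rot: [0.682, 0.731, -0.002, -0.001]
force: [-0.2, 0.2, -0.3]
opening: 0.4
finger_force: 0.0
```

```bash
python3 - <<'E' 2>/dev/null
from h import *
p,M,y,s=tool();print(p,y,s['clock'])
im=cap('wrist')
for r in(blob(im,.068,.086,.5238,.071,.02,.078),):print('knob',r[:4])
c,s=np.cos(y),np.sin(y);d=r[0]-p[:2];print('knob in tool',c*d[0]+s*d[1],s*d[0]-c*d[1])
t=cloud(dict(np.load('top0.npz')));k=(t[...,2]>.12)&(t[...,2]<.25)&(abs(t[...,1]-.03)<.06)&(t[...,0]<.75)&(t[...,0]>.56);print('box min x',np.percentile(t[k][:,0],[0,1,3,10]))
E
```

```text
[0.52216474 0.07235207 0.13697999] 1.6409665843638308 14.5167
knob (array([0.52365454, 0.07233327]), 15.212353706359863, 13.50936222076416, np.float64(1.641628380695842))
knob in tool -0.00012320035378181833 0.0014848132294529974
box min x [0.68751582 0.68840702 0.68915823 0.69387195]
```

Call:
{"name": "send_rows", "arguments": {"commands": [{"dp": [0,0.04,0.7],"roll": 0},{"dp": [0,0,0.8],"roll": 0},{"dp": [0,0,0.7],"roll": 0},{"dp": [0,0,0.4],"roll": 0},{"dp": [0,0,0],"roll": 0}]}}

```text
clock: 14.98
tool_pos: [0.524, 0.0714, 0.0861]
ee_rot: [0.683, 0.731, -0.001, -0.001]
force: [0.1, -0.6, -0.2]
opening: 0.402
finger_force: 0.0
```

Call:
{"name": "send_rows", "arguments": {"commands": [{"dp": [0,0,0],"roll": 0},{"dp": [0,0,0],"roll": 0},{"dp": [0,0,0],"roll": 0},{"dp": [0,0,0],"roll": 0}], "fingers": -1, "force": 12}}

```text
clock: 15.32
tool_pos: [0.5253, 0.0721, 0.0882]
ee_rot: [0.683, 0.731, 0.0, 0.0]
force: [-0.9, 0.6, 0.3]
opening: 0.149
finger_force: 0.7
```

```bash
python3 sw.py
```

```text
[0.5252761  0.07211278 0.0882101 ] yaw 1.6389584607000198 [-0.89083717  0.5921254   0.30968962] [ 0.12987574  0.29581511 -0.00349288] 15.3167 r 0.0739920378285693 axis yaw from pos -1.5245059237483158
```

Call:
{"name": "send_rows", "arguments": {"commands": [{"dp": [-0.01,0.29,0],"roll": 1},{"dp": [-0.01,0.29,0],"roll": 1},{"dp": [-0.01,0.29,0],"roll": 1},{"dp": [-0.01,0.29,0],"roll": 1},{"dp": [0,0,0],"roll": 0}]}}

```text
clock: 15.73
tool_pos: [0.5481, 0.0699, 0.0881]
ee_rot: [0.791, 0.612, -0.0, 0.0]
force: [-1.2, -0.7, 3.5]
opening: 0.144
finger_force: 12.0
```

```bash
cat > hd.py <<'E'
from h import *
p,M,y,s=tool();S=np.array([.5287,-.0018]);d=p[:2]-S
print(p,'yaw',y,'F',s['force'].round(1),'M',s['moment'].round(2),s['clock'],'r',np.hypot(*d),'phi',np.arctan2(d[1],d[0]),'j',s['joint_pos'].round(2))
im=cap('wrist')
try:
    r=blob(im,.066,.074,*S,.02,.0695);print('head',r[:4])
except Exception as e:print(e)
E
python3 hd.py 2>/dev/null
```

```text
[0.54808964 0.06989943 0.0880775 ] yaw 1.3168940008837238 F [-1.2 -0.7  3.5] M [-0.18  0.36 -0.04] 15.7333 r 0.07427493651085385 phi 1.3066841787073107 j [-0.01  0.7  -0.25  1.91  0.31  0.57 -0.72]
head (array([0.52952936, 0.00197874]), 25.00644302368164, 16.619647979736328, np.float64(1.3057239140160397))
```

Call:
{"name": "send_rows", "arguments": {"commands": [{"dp": [-0.01,0.29,0],"roll": 1},{"dp": [-0.01,0.29,0],"roll": 1},{"dp": [-0.01,0.29,0],"roll": 1},{"dp": [0,0,0],"roll": 0}]}}

```text
clock: 16.12
tool_pos: [0.5642, 0.0635, 0.088]
ee_rot: [0.858, 0.513, -0.0, 0.0]
force: [-0.6, 0.3, 4.9]
opening: 0.141
finger_force: 12.0
```

```bash
python3 hd.py 2>/dev/null
```

```text
[0.56424659 0.06353174 0.08804501] yaw 1.077888900637452 F [-0.6  0.3  4.9] M [-0.19  0.44  0.04] 16.1167 r 0.07437604867536383 phi 1.0724989595023435 j [-0.04  0.71 -0.19  1.87  0.23  0.58 -0.87]
head (array([0.5298045 , 0.00121737]), 26.115982055664062, 17.256271362304688, np.float64(1.2465998736035175))
```

```bash
cat > hd2.py <<'E'
from h import *
p,M,y,s=tool();S=np.array([.5287,-.0005])
im=cap('wrist');np.savez('w9.npz',**im);P=cloud(im)
rr=np.hypot(P[...,0]-S[0],P[...,1]-S[1]);print('heights near axis',np.percentile(P[...,2][rr<.007],[5,50,95]))
def pca(m,zp):
    v,u=np.nonzero(m);X=np.array([ray(im,a,b,zp)[:2] for a,b in zip(u,v)]);c=X.mean(0);w,V=np.linalg.eigh(np.cov((X-c).T));a=np.arctan2(V[1,1],V[0,1])%np.pi
    return c.round(4),(np.sqrt(12*w)).round(4),round(a,4),len(X)
zt=np.median(P[...,2][rr<.007])
for dz in(.0015,.0025):print('head',pca((abs(P[...,2]-zt)<dz)&(rr<.021),zt))
w=zt-.0055
m=(abs(P[...,2]-w)<.003)&(P[...,1]<-.03)&(P[...,1]>-.14)&(abs(P[...,0]-.515)<.03)
v,u=np.nonzero(m);X=np.array([ray(im,a,b,w)[:2] for a,b in zip(u,v)])
if len(X)>50:
    ys=X[:,1]
    for lo in np.arange(-.13,-.03,.01):
        k=(ys>lo)&(ys<lo+.01)
        if k.sum()>8:print(round(lo+.005,3),k.sum(),np.percentile(X[k,0],[3,97]).round(4))
E
python3 hd2.py 2>/dev/null
```

```text
heights near axis [0.06810303 0.06904782 0.07004157]
head (array([0.5296, 0.0008]), array([0.0158, 0.0241]), np.float64(1.3897), 1477)
head (array([0.5298, 0.0012]), array([0.016 , 0.0248]), np.float64(1.3696), 1558)
```

```bash
cat > hd3.py <<'E'
from h import *
p,M,y,s=tool();S=np.array([.529,-.0005]);im=cap('wrist');P=cloud(im)
rr=np.hypot(P[...,0]-S[0],P[...,1]-S[1])
m=(abs(P[...,2]-.069)<.003)&(rr<.022);v,u=np.nonzero(m)
X=np.array([ray(im,a,b,.0695)[:2] for a,b in zip(u,v)])-S
t=1.38;a=X@[np.cos(t),np.sin(t)];b=X@[np.sin(t),-np.cos(t)]
o=np.array([[lo+.001,*np.percentile(b[(a>=lo)&(a<lo+.002)],[0,100])] for lo in np.arange(-.016,.016,.002) if ((a>=lo)&(a<lo+.002)).sum()>8])
print((o*1000).round(1).tolist())
for j in(1,2):
    k=np.abs(o[:,j]-np.median(o[:,j]))<.0025;f=np.polyfit(o[k,0],o[k,j],1);print('edge',j,k.sum(),'angle',t-np.arctan(f[0]),'off',f[1])
E
python3 hd3.py
```

```text
[[-11.0, -0.1, 8.5], [-9.0, -6.8, 8.7], [-7.0, -8.9, 9.5], [-5.0, -8.3, 8.2], [-3.0, -8.0, 9.5], [-1.0, -7.9, 8.5], [1.0, -8.1, 8.2], [3.0, -7.6, 8.5], [5.0, -7.4, 9.2], [7.0, -7.3, 9.8], [9.0, -8.0, 10.1], [11.0, -6.9, 10.1], [13.0, -7.4, 10.5], [15.0, -7.1, 10.9]]
edge 1 13 angle 1.3430494688267278 off -0.0077836064989495295
edge 2 14 angle 1.2995125734721271 off 0.009128166306347742
```

Call:
{"name": "send_rows", "arguments": {"commands": [{"dp": [-0.01,0.29,0],"roll": 1},{"dp": [-0.01,0.29,0],"roll": 1},{"dp": [-0.01,0.29,0],"roll": 1},{"dp": [-0.01,0.29,0],"roll": 1},{"dp": [0,0,0],"roll": 0}]}}

```text
clock: 16.68
tool_pos: [0.5827, 0.0495, 0.088]
ee_rot: [0.929, 0.37, -0.0, 0.0]
force: [-2.3, -0.4, 6.0]
opening: 0.143
finger_force: 12.0
```

```bash
python3 hd.py 2>/dev/null;python3 hd3.py
```

```text
[0.58270547 0.04949697 0.08798324] yaw 0.7570459618138621 F [-2.3 -0.4  6. ] M [-0.26  0.52  0.01] 16.6833 r 0.07448470173649765 phi 0.759682670086289 j [-0.06  0.72 -0.11  1.82  0.13  0.6  -1.07]
head (array([5.30040466e-01, 7.33280182e-05]), 27.441116333007812, 16.723567962646484, np.float64(1.303561027736732))
[[-13.0, 1.0, 8.2], [-11.0, -2.1, 9.1], [-9.0, -4.8, 8.5], [-7.0, -7.4, 9.2], [-5.0, -7.9, 10.6], [-3.0, -7.7, 10.7], [-1.0, -7.5, 10.2], [1.0, -7.3, 10.3], [3.0, -7.2, 10.3], [5.0, -7.0, 10.7], [7.0, -6.8, 9.5], [9.0, -6.6, 11.4], [11.0, -6.6, 10.5], [13.0, -6.2, 11.0], [15.0, -5.9, 9.8]]
edge 1 13 angle 1.3532006734380277 off -0.006912620764418238
edge 2 15 angle 1.3122416582990724 off 0.009932530930206093
```

Call:
{"name": "send_rows", "arguments": {"commands": [{"dp": [-0.01,0.29,0],"roll": 1},{"dp": [-0.01,0.29,0],"roll": 1},{"dp": [-0.01,0.29,0],"roll": 1},{"dp": [0,0,0],"roll": 0}]}}

```text
clock: 17.12
tool_pos: [0.5929, 0.0358, 0.088]
ee_rot: [0.967, 0.256, -0.0, -0.0]
force: [-2.7, -0.3, 6.7]
opening: 0.143
finger_force: 12.0
```

Call:
{"name": "send_rows", "arguments": {"commands": [{"dp": [-0.01,0.29,0],"roll": 1},{"dp": [0,0,0],"roll": 0}]}}

```text
clock: 17.28
tool_pos: [0.5953, 0.0313, 0.0879]
ee_rot: [0.976, 0.217, -0.0, -0.0]
force: [-2.3, 1.7, 6.6]
opening: 0.146
finger_force: 12.0
```

```bash
python3 hd.py 2>/dev/null;python3 hd3.py
```

```text
[0.59529974 0.03131976 0.08794214] yaw 0.4375383581462636 F [-2.3  1.7  6.6] M [ 0.25  0.71 -0.03] 17.2833 r 0.0743803986008937 phi 0.4614817493392667 j [-0.08  0.74 -0.03  1.79  0.03  0.62 -1.26]
head (array([ 5.30409485e-01, -2.78690338e-04]), 26.91022491455078, 17.396142959594727, np.float64(1.2749203281095838))
[[-13.0, -2.3, 6.7], [-11.0, -4.0, 9.1], [-9.0, -5.4, 10.5], [-7.0, -6.7, 10.6], [-5.0, -7.6, 10.3], [-3.0, -7.5, 10.4], [-1.0, -7.3, 11.7], [1.0, -7.1, 10.2], [3.0, -6.9, 10.1], [5.0, -6.8, 10.4], [7.0, -6.6, 11.0], [9.0, -6.5, 12.0], [11.0, -6.3, 10.8], [13.0, -6.0, 12.4], [15.0, -4.6, 7.7]]
edge 1 13 angle 1.330038963441718 off -0.0067058908949304726
edge 2 13 angle 1.3041697661386753 off 0.0106490347364308
```

Call:
{"name": "send_rows", "arguments": {"commands": [{"dp": [0,0.15,0],"roll": 0.5},{"dp": [0,0,0],"roll": 0}]}}

```text
clock: 17.55
tool_pos: [0.5963, 0.0293, 0.088]
ee_rot: [0.98, 0.199, -0.0, -0.001]
force: [-2.7, 1.9, 7.0]
opening: 0.144
finger_force: 12.0
```

Call:
{"name": "send_rows", "arguments": {"commands": [{"dp": [0,0.15,0],"roll": 0.5},{"dp": [0,0,0],"roll": 0}]}}

```text
clock: 17.72
tool_pos: [0.5974, 0.0267, 0.0879]
ee_rot: [0.984, 0.179, -0.0, -0.001]
force: [-2.8, 1.4, 6.0]
opening: 0.145
finger_force: 12.0
```

```bash
python3 hd.py 2>/dev/null;python3 hd3.py|tail -2
```

```text
[0.59744395 0.02665083 0.08794758] yaw 0.35990123581315947 F [-2.8  1.4  6. ] M [0.39 0.7  0.05] 17.7167 r 0.07439879525143016 phi 0.39240290173146225 j [-0.08  0.74 -0.01  1.78  0.01  0.62 -1.31]
head (array([ 5.30546631e-01, -2.32207298e-04]), 27.014135360717773, 17.411544799804688, np.float64(1.2779561985942196))
edge 1 13 angle 1.390193634571435 off -0.006495027777353399
edge 2 12 angle 1.2469450694139912 off 0.011251711934740814
```

Call:
{"name": "send_rows", "arguments": {"commands": [{"dp": [0,0.15,0],"roll": 0.5},{"dp": [0,0,0],"roll": 0}]}}

```text
clock: 17.98
tool_pos: [0.5985, 0.0239, 0.088]
ee_rot: [0.987, 0.159, -0.0, -0.001]
force: [-2.7, 2.1, 7.2]
opening: 0.142
finger_force: 12.0
```

Call:
{"name": "send_rows", "arguments": {"commands": [{"dp": [0,0.15,0],"roll": 0.5},{"dp": [0,0,0],"roll": 0}]}}

```text
clock: 18.15
tool_pos: [0.5995, 0.0211, 0.0879]
ee_rot: [0.99, 0.14, -0.0, -0.001]
force: [-3.0, 1.8, 6.6]
opening: 0.145
finger_force: 12.0
```

```bash
python3 hd.py 2>/dev/null;python3 hd3.py|tail -2
```

```text
[0.59945933 0.02113169 0.08794341] yaw 0.2800200144599152 F [-3.   1.8  6.6] M [0.47 0.74 0.06] 18.15 r 0.07438242373981327 phi 0.3133995944868071 j [-0.09  0.74  0.01  1.78 -0.02  0.62 -1.36]
head (array([ 0.53075769, -0.00055095]), 26.5950870513916, 17.55610466003418, np.float64(1.294065926344218))
edge 1 14 angle 1.3464453242706782 off -0.006409487610404274
edge 2 14 angle 1.2760537291630618 off 0.011381759175701878
```

Call:
{"name": "send_rows", "arguments": {"commands": [{"dp": [0,0.15,0],"roll": 0.5},{"dp": [0,0,0],"roll": 0}]}}

```text
clock: 18.42
tool_pos: [0.6001, 0.0191, 0.0879]
ee_rot: [0.993, 0.12, -0.001, -0.001]
force: [-3.5, 2.5, 6.4]
opening: 0.142
finger_force: 12.0
```

Call:
{"name": "send_rows", "arguments": {"commands": [{"dp": [0,0.15,0],"roll": 0.5},{"dp": [0,0,0],"roll": 0}]}}

```text
clock: 18.58
tool_pos: [0.6002, 0.0183, 0.0878]
ee_rot: [0.995, 0.101, -0.001, -0.003]
force: [-4.3, 6.8, 8.0]
opening: 0.141
finger_force: 12.0
```

```bash
python3 hd.py 2>/dev/null;python3 hd3.py|tail -2
```

```text
[0.60020152 0.01825186 0.08784627] yaw 0.20162333322478318 F [-4.3  6.8  8. ] M [1.65 1.13 0.02] 18.5833 r 0.0742599776259022 phi 0.2734163491388213 j [-0.09  0.74  0.03  1.78 -0.04  0.63 -1.41]
head (array([ 5.30856445e-01, -3.31012726e-04]), 26.998605728149414, 17.484777450561523, np.float64(1.2782141257457937))
edge 1 14 angle 1.374048619449179 off -0.006439965837770972
edge 2 11 angle 1.3406029367475334 off 0.011529453288065409
```

Call:
{"name": "send_rows", "arguments": {"commands": [{"dp": [0,0.15,0],"roll": 0},{"dp": [0,0,0],"roll": 0}]}}

```text
clock: 18.85
tool_pos: [0.6004, 0.0176, 0.0878]
ee_rot: [0.995, 0.102, -0.001, -0.004]
force: [-6.2, 10.6, 9.1]
opening: 0.145
finger_force: 12.0
```

Call:
{"name": "send_rows", "arguments": {"commands": [{"dp": [0,0.12,0],"roll": 0},{"dp": [0,0,0],"roll": 0},{"dp": [0,0,0],"roll": 0},{"dp": [0,0,0],"roll": 0}]}}

```text
clock: 19.18
tool_pos: [0.6005, 0.017, 0.0878]
ee_rot: [0.995, 0.103, -0.002, -0.005]
force: [-5.8, 12.9, 8.4]
opening: 0.144
finger_force: 12.0
```

```bash
python3 hd.py 2>/dev/null;python3 hd3.py|tail -2
```

```text
[0.60053219 0.01704608 0.08777432] yaw 0.20552707905670056 F [-5.8 12.9  8.4] M [ 3.1   1.42 -0.11] 19.1833 r 0.07426330673040221 phi 0.2565797165308626 j [-0.08  0.74  0.02  1.77 -0.04  0.63 -1.4 ]
head (array([ 0.53111017, -0.00066381]), 26.863401412963867, 18.216646194458008, np.float64(1.2500344193033384))
edge 1 14 angle 1.3778772286183043 off -0.006348896977800016
edge 2 11 angle 1.2402438104281248 off 0.01145304341718809
```

Call:
{"name": "send_rows", "arguments": {"commands": [{"dp": [0,-0.22,0],"roll": 0},{"dp": [0,0,0],"roll": 0},{"dp": [0,0,0],"roll": 0}]}}

```text
clock: 19.53
tool_pos: [0.6002, 0.0182, 0.0878]
ee_rot: [0.995, 0.102, -0.001, -0.003]
force: [-3.8, 7.5, 7.3]
opening: 0.143
finger_force: 12.0
```

Call:
{"name": "send_rows", "arguments": {"commands": [{"dp": [0,0,0],"roll": 0},{"dp": [0,0,0],"roll": 0},{"dp": [0,0,0],"roll": 0},{"dp": [0,0,0],"roll": 0}], "fingers": -0.3}}

```text
clock: 19.87
tool_pos: [0.6023, 0.0122, 0.0874]
ee_rot: [0.995, 0.099, 0.0, 0.0]
force: [0.5, -0.2, -0.1]
opening: 0.347
finger_force: 0.0
```

Call:
{"name": "send_rows", "arguments": {"commands": [{"dp": [0,0,-0.3],"roll": 0},{"dp": [0,0,-0.8],"roll": 0},{"dp": [0,0,-1],"roll": 0},{"dp": [0,0,-1],"roll": 0},{"dp": [0,0,-1],"roll": 0}]}}

```text
clock: 20.28
tool_pos: [0.6021, 0.0123, 0.1707]
ee_rot: [0.995, 0.099, 0.0, 0.0]
force: [-0.1, 0.2, 0.1]
opening: 0.349
finger_force: 0.0
```

```bash
python3 - <<'E' 2>/dev/null
from h import *
plan([(.5295,.02,.19,.9,7),(.517,-.072,.18,1.40,7)])
E
```

```text
[-0.5, -0.16, -0.14, -1.25]
[-0.48, -0.2, -0.14, -1.25]
[-0.46, -0.25, -0.14, -1.25]
[-0.43, -0.3, -0.14, -1.25]
[-0.39, -0.34, -0.14, -1.26]
[-0.36, -0.37, -0.13, -1.25]
[-0.32, -0.41, -0.14, -1.26]
-- at [0.5296 0.02   0.1901] 0.9002
[-0.57, 0.34, 0.07, -0.89]
[-0.59, 0.3, 0.07, -0.89]
[-0.61, 0.25, 0.07, -0.89]
[-0.63, 0.21, 0.07, -0.89]
[-0.64, 0.16, 0.07, -0.9]
[-0.66, 0.12, 0.08, -0.89]
[-0.66, 0.07, 0.07, -0.9]
-- at [ 0.517  -0.072   0.1801] 1.4002
```

```bash
python3 - <<'E' 2>/dev/null
from h import *
plan([(.517,-.072,.18,1.40,15)])
E
```

```text
[-0.33, 0.22, -0.03, -1.0]
[-0.35, 0.19, -0.03, -1.0]
[-0.36, 0.16, -0.03, -1.0]
[-0.38, 0.13, -0.03, -1.0]
[-0.39, 0.1, -0.03, -1.0]
[-0.39, 0.07, -0.03, -1.0]
[-0.4, 0.04, -0.03, -1.0]
[-0.4, 0.01, -0.03, -1.0]
[-0.4, -0.02, -0.03, -1.0]
[-0.4, -0.05, -0.03, -1.0]
[-0.39, -0.09, -0.03, -1.0]
[-0.38, -0.12, -0.03, -1.0]
[-0.37, -0.14, -0.04, -1.01]
[-0.36, -0.18, -0.03, -1.0]
[-0.34, -0.2, -0.04, -1.01]
-- at [ 0.517  -0.072   0.1801] 1.4002
```

Call:
{"name": "send_rows", "arguments": {"commands": [{"dp": [-0.33,0.22,-0.03],"roll": -1},{"dp": [-0.35,0.19,-0.03],"roll": -1},{"dp": [-0.36,0.16,-0.03],"roll": -1},{"dp": [-0.38,0.13,-0.03],"roll": -1},{"dp": [-0.39,0.1,-0.03],"roll": -1}]}}

```text
clock: 20.7
tool_pos: [0.5735, -0.0158, 0.173]
ee_rot: [0.955, 0.297, 0.0, 0.0]
force: [-0.8, -0.4, -0.2]
opening: 0.35
finger_force: 0.0
```

Call:
{"name": "send_rows", "arguments": {"commands": [{"dp": [-0.39,0.07,-0.03],"roll": -1},{"dp": [-0.4,0.04,-0.03],"roll": -1},{"dp": [-0.4,0.01,-0.03],"roll": -1},{"dp": [-0.4,-0.02,-0.03],"roll": -1},{"dp": [-0.4,-0.05,-0.03],"roll": -1}]}}

```text
clock: 21.12
tool_pos: [0.5451, -0.0442, 0.1759]
ee_rot: [0.877, 0.481, 0.0, 0.001]
force: [0.7, -0.3, 0.2]
opening: 0.351
finger_force: 0.0
```

Call:
{"name": "send_rows", "arguments": {"commands": [{"dp": [-0.39,-0.09,-0.03],"roll": -1},{"dp": [-0.38,-0.12,-0.03],"roll": -1},{"dp": [-0.37,-0.14,-0.03],"roll": -1},{"dp": [-0.36,-0.18,-0.03],"roll": -1},{"dp": [-0.34,-0.2,-0.03],"roll": -1}]}}

```text
clock: 21.53
tool_pos: [0.5168, -0.0723, 0.1789]
ee_rot: [0.764, 0.645, 0.0, 0.001]
force: [-0.5, 0.1, 0.0]
opening: 0.348
finger_force: 0.0
```

Call:
{"name": "send_rows", "arguments": {"commands": [{"dp": [0,0,0],"roll": 0},{"dp": [0,0,0],"roll": 0}]}}

```text
clock: 21.7
tool_pos: [0.5171, -0.0721, 0.1788]
ee_rot: [0.766, 0.642, 0.0, 0.0]
force: [0.1, 0.7, -0.1]
opening: 0.348
finger_force: 0.0
```

```bash
cat > v.py <<'E'
from h import *
p,M,y,s=tool();print(p,y,s['clock'],s['force'].round(1));im=cap('wrist')
S=np.array([.5287,-.0015])
r=blob(im,.066,.075,*S,.02,.0695);print('head',r[:4]);S=r[0]
for q in((.6,.017),):
  try:
    r=blob(im,.066,.086,*q,.02,.078);print('knob',r[:4],np.arctan2(*(r[0]-S)[::-1]))
  except Exception as e:print('noknob')
P=cloud(im);m=(abs(P[...,2]-.063)<.004);c,s=np.cos(y),np.sin(y)
T=np.array(im['world_from_camera'])[:3,3];D=P-T;Q=T+D*((.064-T[2])/D[...,2])[...,None]
a=(Q[...,0]-p[0])*c+(Q[...,1]-p[1])*s;b=(Q[...,0]-p[0])*s-(Q[...,1]-p[1])*c
for lo in np.arange(-.06,.095,.01):
    k=m&(a>lo)&(a<lo+.01)&(abs(b)<.04)
    if k.sum()>15:print(round(lo+.005,3),np.percentile(b[k],[1,99]).round(4),k.sum())
E
python3 v.py 2>/dev/null
```

```text
[ 0.51707334 -0.07207022  0.17882997] 1.3954073628496175 21.7 [ 0.1  0.7 -0.1]
head (array([ 0.52847113, -0.00150933]), 26.816326141357422, 17.114572525024414, np.float64(1.313515657575339))
knob (array([0.59587256, 0.01865259]), 15.747867584228516, 13.57909107208252, np.float64(0.5076011336406793)) 0.2906602396849373
-0.055 [-0.0082  0.0066] 315
-0.045 [-0.0082  0.0066] 321
-0.035 [-0.0194  0.0065] 398
-0.025 [-0.0087  0.0065] 359
-0.015 [-0.0086  0.0065] 335
-0.005 [-0.0085  0.007 ] 367
0.005 [-0.0084  0.007 ] 375
0.015 [-0.0084  0.0069] 399
0.025 [-0.0083  0.0069] 374
0.035 [-0.0193  0.0174] 511
0.045 [-0.0212  0.0197] 1141
0.055 [-0.0215  0.0196] 834
0.065 [-0.0214  0.02  ] 655
0.075 [-0.0217  0.0199] 677
0.085 [-0.0216  0.0197] 580
```

Call:
{"name": "send_rows", "arguments": {"commands": [{"dp": [0,-0.04,0.9],"roll": 0},{"dp": [0,0,1],"roll": 0},{"dp": [0,0,1],"roll": 0},{"dp": [0,0,1],"roll": 0},{"dp": [0,0,0.6],"roll": 0}]}}

```text
clock: 22.17
tool_pos: [0.5159, -0.0706, 0.0868]
ee_rot: [0.765, 0.644, -0.0, -0.0]
force: [0.2, 1.1, -0.3]
opening: 0.35
finger_force: 0.0
```

Call:
{"name": "send_rows", "arguments": {"commands": [{"dp": [0,0,0.43],"roll": 0},{"dp": [0,0,0],"roll": 0},{"dp": [0,0,0],"roll": 0}]}}

```text
clock: 22.42
tool_pos: [0.5164, -0.0707, 0.0799]
ee_rot: [0.765, 0.644, 0.0, 0.0]
force: [-0.3, 0.9, 0.9]
opening: 0.348
finger_force: 0.0
```

Call:
{"name": "send_rows", "arguments": {"commands": [{"dp": [0,0,0],"roll": 0},{"dp": [0,0,0],"roll": 0},{"dp": [0,0,0],"roll": 0},{"dp": [0,0,0],"roll": 0},{"dp": [0,0,0],"roll": 0}], "fingers": -1, "force": 45}}

```text
clock: 22.83
tool_pos: [0.5169, -0.0712, 0.0807]
ee_rot: [0.765, 0.644, 0.001, 0.001]
force: [0.7, -1.1, 3.7]
opening: 0.166
finger_force: 45.0
```

```bash
python3 sw.py
```

```text
[ 0.51692413 -0.07121237  0.08068202] yaw 1.3989242799399912 [ 0.6924324  -1.0898104   3.68706819] [-0.0456532  -0.08552153 -0.06845727] 22.8333 r 0.07040417843246057 axis yaw from pos 1.4027455322935165
```

Call:
{"name": "send_rows", "arguments": {"commands": [{"dp": [0,0.14,0],"roll": -0.5},{"dp": [0,0.14,0],"roll": -0.5},{"dp": [0,0,0],"roll": 0},{"dp": [0,0,-0.3],"roll": 0},{"dp": [0,0,-0.3],"roll": 0}]}}

```text
clock: 23.25
tool_pos: [0.5217, -0.0721, 0.092]
ee_rot: [0.739, 0.674, 0.0, -0.0]
force: [2.0, 0.3, -4.1]
opening: 0.164
finger_force: 45.1
```

Call:
{"name": "send_rows", "arguments": {"commands": [{"dp": [0,0,-0.4],"roll": 0},{"dp": [0,0,-0.6],"roll": 0},{"dp": [0,0,-0.8],"roll": 0},{"dp": [0,0,-1],"roll": 0},{"dp": [0,0,-1],"roll": 0}]}}

```text
clock: 23.67
tool_pos: [0.5205, -0.0719, 0.169]
ee_rot: [0.739, 0.674, -0.001, -0.001]
force: [0.5, -0.1, -1.7]
opening: 0.159
finger_force: 45.0
```

Call:
{"name": "send_rows", "arguments": {"commands": [{"dp": [0,0,0],"roll": 0},{"dp": [0,0,0],"roll": 0}]}}

```text
clock: 23.83
tool_pos: [0.5218, -0.0721, 0.1689]
ee_rot: [0.739, 0.674, 0.0, 0.001]
force: [-0.4, 0.3, -1.2]
opening: 0.163
finger_force: 45.0
```

```bash
python3 - <<'E' 2>/dev/null
from h import *
p,M,y,s=tool();print(p,y,s['clock'],s['force'].round(1));im=cap('wrist')
jaw(im,p[2]-.022)
r=blob(im,.066,.075,.5287,-.0015,.022,.0695);print('head',r[:4]);S=r[0]
r=blob(im,.066,.086,.597,.018,.02,.078);print('knob',r[:4],np.arctan2(*(r[0]-S)[::-1]))
plan([(.456,.2985,.14,1.481,20)])
E
```

```text
[ 0.52179165 -0.07212758  0.16889624] 1.4791616150648677 23.8333 [-0.4  0.3 -1.2]
[[44.0, -19.7, 20.3, -5.0, 5.6], [48.0, -19.9, 20.2, -5.0, 5.2], [52.0, -19.8, 20.4, -5.0, 5.6], [56.0, -20.1, 20.7, -10.3, 11.0], [60.0, -19.9, 20.6, -10.3, 10.9], [64.0, -20.2, 20.5, -10.2, 10.8], [68.0, -20.1, 20.7, -10.2, 10.8], [72.0, -20.0, 20.6, -10.5, 11.1], [76.0, -19.9, 20.5, -10.4, 11.1], [80.0, -20.1, 20.8, -10.3, 11.0], [84.0, -20.0, 20.5, -10.3, 11.0], [88.0, -18.8, 19.1, -11.7, 12.4]] tip 0.08637507915242092
head (array([ 0.52872241, -0.00141099]), 26.485383987426758, 16.913949966430664, np.float64(1.3587051070581853))
knob (array([0.59411804, 0.02355735]), 15.83357048034668, 13.454179763793945, np.float64(0.5473760104427443)) 0.36472278241569417
[0.91, -0.25, 0.07, -0.0]
[0.91, -0.25, 0.07, -0.0]
[0.91, -0.25, 0.07, -0.0]
[0.91, -0.25, 0.07, -0.0]
[0.91, -0.25, 0.07, -0.0]
[0.91, -0.25, 0.07, -0.0]
[0.91, -0.25, 0.07, -0.0]
[0.91, -0.24, 0.07, -0.0]
[0.91, -0.25, 0.07, -0.0]
[0.91, -0.24, 0.07, -0.0]
[0.91, -0.25, 0.07, -0.0]
[0.91, -0.24, 0.07, -0.0]
[0.9, -0.25, 0.07, -0.0]
[0.91, -0.24, 0.07, -0.0]
[0.9, -0.25, 0.07, -0.0]
[0.91, -0.24, 0.07, -0.0]
[0.9, -0.25, 0.07, -0.01]
[0.91, -0.24, 0.07, -0.0]
[0.9, -0.24, 0.07, -0.01]
[0.91, -0.25, 0.06, -0.0]
-- at [0.456  0.2986 0.1401] 1.4808
```

Call:
{"name": "send_rows", "arguments": {"commands": [{"dp": [0.91,-0.25,0.07],"roll": 0},{"dp": [0.91,-0.25,0.07],"roll": 0},{"dp": [0.91,-0.25,0.07],"roll": 0},{"dp": [0.91,-0.25,0.07],"roll": 0},{"dp": [0.91,-0.25,0.07],"roll": 0}]}}

```text
clock: 24.3
tool_pos: [0.5035, 0.0215, 0.1594]
ee_rot: [0.739, 0.674, -0.001, -0.001]
force: [0.0, 0.0, -0.8]
opening: 0.17
finger_force: 45.0
```

Call:
{"name": "send_rows", "arguments": {"commands": [{"dp": [0.91,-0.25,0.07],"roll": 0},{"dp": [0.91,-0.25,0.07],"roll": 0},{"dp": [0.91,-0.25,0.07],"roll": 0},{"dp": [0.91,-0.25,0.07],"roll": 0},{"dp": [0.91,-0.25,0.07],"roll": 0}]}}

```text
clock: 24.72
tool_pos: [0.487, 0.1143, 0.1524]
ee_rot: [0.739, 0.674, -0.002, -0.001]
force: [0.2, 0.2, -1.6]
opening: 0.163
finger_force: 45.0
```

Call:
{"name": "send_rows", "arguments": {"commands": [{"dp": [0.91,-0.25,0.07],"roll": 0},{"dp": [0.91,-0.25,0.07],"roll": 0},{"dp": [0.91,-0.25,0.07],"roll": 0},{"dp": [0.91,-0.25,0.07],"roll": 0},{"dp": [0.91,-0.25,0.07],"roll": 0}]}}

```text
clock: 25.13
tool_pos: [0.4705, 0.207, 0.1454]
ee_rot: [0.739, 0.674, -0.002, -0.0]
force: [-0.2, 0.4, -1.6]
opening: 0.166
finger_force: 45.0
```

Call:
{"name": "send_rows", "arguments": {"commands": [{"dp": [0.91,-0.25,0.07],"roll": 0},{"dp": [0.91,-0.25,0.07],"roll": 0},{"dp": [0.91,-0.25,0.07],"roll": 0},{"dp": [0.91,-0.25,0.07],"roll": 0},{"dp": [0.91,-0.25,0.07],"roll": 0}]}}

```text
clock: 25.55
tool_pos: [0.454, 0.2997, 0.1382]
ee_rot: [0.739, 0.674, -0.002, -0.0]
force: [1.1, 0.6, -1.1]
opening: 0.161
finger_force: 45.0
```

Call:
{"name": "send_rows", "arguments": {"commands": [{"dp": [0,0,0],"roll": 0},{"dp": [0,0,0],"roll": 0}]}}

```text
clock: 25.72
tool_pos: [0.4539, 0.2998, 0.1385]
ee_rot: [0.738, 0.675, -0.001, -0.0]
force: [0.0, -0.5, -1.2]
opening: 0.164
finger_force: 45.0
```

Call:
{"name": "send_rows", "arguments": {"commands": [{"dp": [0,0,0.8],"roll": 0},{"dp": [0,0,1],"roll": 0},{"dp": [0,0,1],"roll": 0},{"dp": [0,0,1],"roll": 0},{"dp": [0,0,0.8],"roll": 0}]}}

```text
clock: 26.13
tool_pos: [0.455, 0.2969, 0.046]
ee_rot: [0.739, 0.673, -0.002, 0.0]
force: [-0.2, -0.4, -0.9]
opening: 0.164
finger_force: 45.0
```

Call:
{"name": "send_rows", "arguments": {"commands": [{"dp": [0,0,0.5],"roll": 0},{"dp": [0,0,0.2],"roll": 0},{"dp": [0,0,0],"roll": 0},{"dp": [0,0,0],"roll": 0}]}}

```text
clock: 26.47
tool_pos: [0.4557, 0.2994, 0.0342]
ee_rot: [0.739, 0.674, 0.0, 0.0]
force: [-0.7, 0.5, -0.4]
opening: 0.163
finger_force: 45.0
```

Call:
{"name": "send_rows", "arguments": {"commands": [{"dp": [0,0,0.1],"roll": 0},{"dp": [0,0,0.06],"roll": 0},{"dp": [0,0,0],"roll": 0},{"dp": [0,0,0],"roll": 0}]}}

```text
clock: 26.8
tool_pos: [0.4555, 0.2998, 0.0311]
ee_rot: [0.739, 0.674, 0.0, 0.0]
force: [0.7, -0.9, -0.6]
opening: 0.164
finger_force: 45.0
```

Call:
{"name": "send_rows", "arguments": {"commands": [{"dp": [0,0,0],"roll": 0},{"dp": [0,0,0],"roll": 0},{"dp": [0,0,0],"roll": 0},{"dp": [0,0,0],"roll": 0},{"dp": [0,0,0],"roll": 0}], "fingers": -0.2}}

```text
clock: 27.22
tool_pos: [0.4554, 0.2997, 0.0308]
ee_rot: [0.739, 0.674, 0.0, 0.0]
force: [0.3, -0.0, 0.4]
opening: 0.397
finger_force: 0.0
```

Call:
{"name": "send_rows", "arguments": {"commands": [{"dp": [0,0,-0.4],"roll": 0},{"dp": [0,0,-0.8],"roll": 0},{"dp": [0,0,-1],"roll": 0},{"dp": [0,0,-1],"roll": 0},{"dp": [0,0,-1],"roll": 0}]}}

```text
clock: 27.63
tool_pos: [0.4552, 0.2996, 0.116]
ee_rot: [0.739, 0.674, -0.0, 0.0]
force: [-0.7, 0.7, -0.2]
opening: 0.402
finger_force: 0.0
```

Call:
{"name": "send_rows", "arguments": {"commands": [{"dp": [-0.5,0,-1],"roll": 0},{"dp": [-1,0,-1],"roll": 0},{"dp": [-1,0,-0.5],"roll": 0},{"dp": [0,0,0],"roll": 0},{"dp": [0,0,0],"roll": 0}]}}

```text
clock: 28.05
tool_pos: [0.4513, 0.2493, 0.1657]
ee_rot: [0.739, 0.673, 0.001, 0.0]
force: [-0.0, 1.0, 0.3]
opening: 0.398
finger_force: 0.0
```

```bash
python3 - <<'E' 2>/dev/null
from h import *
p,M,y,s=tool();print(p,y,s['clock'],s['force'].round(1));im=cap('wrist')
r=blob(im,.008,.022,.458,.31,.09,.014);print('wrench',r[:4])
P=cloud(im);m=np.zeros((480,640),np.uint8);cv2.drawContours(m,[r[4]],-1,1,-1);Q=P[(m>0)&(P[...,2]>.008)];A=np.c_[Q[:,:2]-Q[:,:2].mean(0),np.ones(len(Q))];print('top plane slope,z',np.linalg.lstsq(A,Q[:,2],rcond=None)[0])
im=cap('top')
for z,q in((.0695,(.526,-.0015)),):
  r=blob(im,.058,.085,*q,.025,z);print('head',r[:4]);S=r[0]
r=blob(im,.06,.095,.593,.023,.025,.078);print('knob',r[:4],np.arctan2(*(r[0]-S)[::-1]))
E
```

```text
[0.45132349 0.24925633 0.16571886] 1.4771646450658085 28.05 [-0.   1.   0.3]
wrench (array([0.4560506 , 0.31182422]), 147.86685180664062, 41.87214279174805, np.float64(1.4760466478481664))
top plane slope,z [ 0.00219876 -0.00836411  0.01419272]
head (array([ 0.52690155, -0.00076202]), 28.161510467529297, 20.591739654541016, np.float64(1.538831602653166))
knob (array([0.59212415, 0.02419831]), 12.878793716430664, 10.207853317260742, np.float64(3.1123092000335544)) 0.3654994942244057
```

```bash
python3 -c "
from cell import env
print(env.job_done())"
```

```text
the job is handed in; nothing more can be done
None
```

The job is handed in at about 28 s of the 72 s, but no verdict came back: by camera the screw is about 0.05 rad past its setting, the jam nut was turned until it met a firm stop, and the wrench lies flat at its original spot on the worktop.

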